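# Fit the guide bushings and lock the collar

## Robot

A 7-joint arm with a two-finger parallel gripper is mounted at the origin on the work surface. World frame = base frame: x ahead of the robot, y to its left, z up, the work surface at z = 0. Lengths are in m, angles in rad, forces in N, time in s.
With the tool pointing down it reaches from about 0.4 to 0.85 m from the base axis. Payload 10.4 kg.
Tool frame: the origin (TCP) lies between the finger pads; the fingertips stand 17 mm ahead of it and the grasp point (between the pads) lies 2 mm behind it; x points along the fingers, y is the direction in which the jaws open and shut, and the axes are right-handed (so a half turn about x gives the same grasp; the last joint's range is limited). The gripper opens to 87 mm and grips with 3 to 60 N. Pads are 19 mm wide; open, the fingers measure 117 mm over their backs; the gripper's body (75 mm by 190 mm) begins 51 mm behind the grasp point.
Start: joints at [1.171, 0.332, -0.065, 1.46, 0.022, 1.35, -0.088], TCP at [0.23, -0.581, 0.24] pointing down, gripper open.
Joint ranges: [-2.6, 2.6], [-0.5, 2.12], [-1.47, 1.34], [0.16, 2.42], [-1.27, 4.41], [0.06, 2.06], [-2.6, 2.6]. Speed limits (rad/s): [2.22, 2.22, 2.79, 2.79, 3.14, 3.14, 3.14].

## Interface

Orientations are given as a unit quaternion [x, y, z, w].
In Python, from bench import r, optics, close_job gives the robot as it stands.
- The arm moves only by the shell command python3 -m inch 'ROWS' [OPENING] [FORCE]. ROWS is JSON, a list of rows, each an object with "translation": the shift along the tool's x, y, z in cm, a list of three; "spin": the turn about the tool's x in degrees. In form: [{"translation": [tx, ty, tz], "spin": spin}, ...]. A call has 1 to 20 rows; each row shifts and turns the pose as measured when the row begins, along the tool's axes as they then stand; what a row does not reach is not made up. A row lasts 1/8 s, in which the tool goes at most 62.5 mm and 10.7 degrees, less where a joint would pass 70% of its speed; a pose out of reach is approached as far as the arm can. A call is refused whole if a number of a shift passes 6.25 or a number of a turn 10.7, either way. A call with a gripper value outside its range is refused whole. OPENING is the closure, from 0 (fully open) to 1 (shut), set as the call begins (- or left out, the last holds). The fingers move at their own pace and stop on an object; FORCE is the grip in N (left out, the last holds). Time passes only in rows, so rows that do not move let the fingers close. It gives the time, the measured TCP pose, the force and the opening at its end, in the units of the state.
- r.read_state(): the state, without advancing time (a new reading comes with each control period).
- optics.camera(name): name is "scene" or "side" or "wrist"; returns the picture (400x640x3 uint8, red, green, blue); there is no depth.
- optics.camera_model(name): a dict with "camera_matrix" (3x3 intrinsics, pixels), "world_from_camera" (4x4, takes a point from camera to world coordinates); the wrist camera has in their place "tool_from_camera" (4x4, takes a point from camera to tool coordinates, whose origin is the TCP and whose axes are the tool frame's). Camera axes: x right, y down, z forward; pixel columns grow to the right and rows downward; lengths in m; the calibration is good to about 2 mm. A picture is of the moment at which its call begins: read the wrist's pose just before it. camera_model takes no time and is no camera call.
- close_job(): hands the job in, once; it reports no verdict.
The state is a dict: "time": time; "joint_positions": joint angles; "joint_vel": joint speeds; "joint_torque": joint torques, N m; "ee_pos": TCP position; "eef_rot": TCP orientation; "ft_force": force on the tool from outside, world axes, zero at the start; "torque": the same for the moment, N m; "width": finger opening in m.
Only numpy, scipy, OpenCV 4.12 (cv2) and the standard library are available. Lean on these libraries where they do the work, as an engineer would, in place of code of your own. Each camera call takes 0.05 s, during which the arm holds its last target.

## Task

Refit the sampler's guide head: turn its lock collar to the open mark (white dot), take the orange dust plugs out of the bores and put them in the blue tray, and press every bronze bushing on the bench fully home into a free bore until its shoulder sits flush on the block. Then turn the collar to the locked mark, its red arm pointing at the green dot. Do not knock over the sample vials.

Things in the scene. Friction and masses are not known exactly. Their poses are not given: they have to be found in the camera images.
- bush0_mid (a point): centre (24.5 mm above the foot) of a bronze shouldered bushing, 120 g, 49 mm tall, standing upright, z up its axis. From below: body 36 mm dia x 16 mm, foot chamfered; shoulder 48 mm dia x 5 mm; neck 30 mm dia x 28 mm, to grip. Fully home, the shoulder rests on the block's top face and this point is 8.5 mm above that face. Three or four bushings are present
- bush1_mid (a point): centre (24.5 mm above the foot) of a bronze shouldered bushing, 120 g, 49 mm tall, standing upright, z up its axis. From below: body 36 mm dia x 16 mm, foot chamfered; shoulder 48 mm dia x 5 mm; neck 30 mm dia x 28 mm, to grip. Fully home, the shoulder rests on the block's top face and this point is 8.5 mm above that face. Three or four bushings are present
- bush2_mid (a point): centre (24.5 mm above the foot) of a bronze shouldered bushing, 120 g, 49 mm tall, standing upright, z up its axis. From below: body 36 mm dia x 16 mm, foot chamfered; shoulder 48 mm dia x 5 mm; neck 30 mm dia x 28 mm, to grip. Fully home, the shoulder rests on the block's top face and this point is 8.5 mm above that face. Three or four bushings are present
- bush3_mid (a point): centre (24.5 mm above the foot) of a bronze shouldered bushing, 120 g, 49 mm tall, standing upright, z up its axis. From below: body 36 mm dia x 16 mm, foot chamfered; shoulder 48 mm dia x 5 mm; neck 30 mm dia x 28 mm, to grip. Fully home, the shoulder rests on the block's top face and this point is 8.5 mm above that face. Three or four bushings are present
- bore0 (a point): centre of a bore's mouth in the block's top face, corner +x +y; axes as the block's. 38 mm wide, chamfered; takes any bushing. A tight black seat 6 mm down stops a bushing 10 mm proud if merely dropped in; it yields to a steady push of 9 to 14 N, stays where pushed, and lets the bushing in until its shoulder meets the face
- bore1 (a point): centre of a bore's mouth in the block's top face, corner -x +y; axes as the block's. 38 mm wide, chamfered; takes any bushing. A tight black seat 6 mm down stops a bushing 10 mm proud if merely dropped in; it yields to a steady push of 9 to 14 N, stays where pushed, and lets the bushing in until its shoulder meets the face
- bore2 (a point): centre of a bore's mouth in the block's top face, corner -x -y; axes as the block's. 38 mm wide, chamfered; takes any bushing. A tight black seat 6 mm down stops a bushing 10 mm proud if merely dropped in; it yields to a steady push of 9 to 14 N, stays where pushed, and lets the bushing in until its shoulder meets the face
- bore3 (a point): centre of a bore's mouth in the block's top face, corner +x -y; axes as the block's. 38 mm wide, chamfered; takes any bushing. A tight black seat 6 mm down stops a bushing 10 mm proud if merely dropped in; it yields to a steady push of 9 to 14 N, stays where pushed, and lets the bushing in until its shoulder meets the face
- head: grey guide-head block fixed to the bench, 150 x 150 x 40 mm high, origin at the centre of its underside, z up; four bores on its diagonals, 62 mm from the centre; on its top face a white dot at the +x edge = open mark, a green dot at the +x +y corner = locked mark
- collar (a joint): angle (rad) of the captive lock collar amid the block, counter-clockwise from above: 0 = open, red arm at the white dot, arms between the bores; 0.785 = locked, red arm at the green dot, each arm over a bore's inner edge (2.5 mm over a home bushing's shoulder; a proud one blocks it). Range -0.05 to 1.05, no click; stiff (0.08 Nm), stays where left; arms reach 44 mm
- collar_grip (a point): on the collar's axis, in its black upright grip bar, 46 mm long along this point's x, 14 mm thick along y; this point is 34.5 mm above the block's top face; the bar stands from 12.5 to 48.5 mm above that face; x points along the red arm and turns with the collar
- plug0_mid (a point): centre (16.5 mm above its foot) of an orange plastic dust plug, 30 g, 33 mm tall, z up: foot disc 33 mm dia x 5 mm that hangs in the bore, flange 44 mm dia x 3 mm that rests on the block's top face, knob 24 mm dia x 25 mm to grip; this point is then 11.5 mm above that face. Lifts out freely once the collar is open (the locked arms lie over its flange). Two or three of the four bores hold one
- plug1_mid (a point): centre (16.5 mm above its foot) of an orange plastic dust plug, 30 g, 33 mm tall, z up: foot disc 33 mm dia x 5 mm that hangs in the bore, flange 44 mm dia x 3 mm that rests on the block's top face, knob 24 mm dia x 25 mm to grip; this point is then 11.5 mm above that face. Lifts out freely once the collar is open (the locked arms lie over its flange). Two or three of the four bores hold one
- plug2_mid (a point): centre (16.5 mm above its foot) of an orange plastic dust plug, 30 g, 33 mm tall, z up: foot disc 33 mm dia x 5 mm that hangs in the bore, flange 44 mm dia x 3 mm that rests on the block's top face, knob 24 mm dia x 25 mm to grip; this point is then 11.5 mm above that face. Lifts out freely once the collar is open (the locked arms lie over its flange). Two or three of the four bores hold one
- plug3_mid (a point): centre (16.5 mm above its foot) of an orange plastic dust plug, 30 g, 33 mm tall, z up: foot disc 33 mm dia x 5 mm that hangs in the bore, flange 44 mm dia x 3 mm that rests on the block's top face, knob 24 mm dia x 25 mm to grip; this point is then 11.5 mm above that face. Lifts out freely once the collar is open (the locked arms lie over its flange). Two or three of the four bores hold one
- plug_tray: blue open tray fixed to the bench, 140 mm (x) x 130 mm (y), 35 mm high, walls and floor 4 to 5 mm, origin at the centre of its underside, z up; the dust plugs go in it, lying any way
- vial0_mid (a point): centre (half-way up) of a closed sample vial, 40 mm diameter, 72 mm tall, peach with a white cap, 90 g, standing among the bushings; not to be knocked over
- vial1_mid (a point): centre (half-way up) of a closed sample vial, 40 mm diameter, 72 mm tall, peach with a white cap, 90 g, standing among the bushings; not to be knocked over

How it is judged:
On the way, in this order (a step that is already met when the one before it is completed fails the run):
1. the collar is turned to its open mark (value of joint collar below 0.14 rad), for 0.2 s.
2. every bushing present is pressed fully home in a bore and every dust plug present lies in the tray (((horizontal distance between bush0_mid and bore0 below 0.003 m and z of bush0_mid in the frame of bore0 below 0.0105 m) or (horizontal distance between bush0_mid and bore1 below 0.003 m and z of bush0_mid in the frame of bore1 below 0.0105 m) or (horizontal distance between bush0_mid and bore2 below 0.003 m and z of bush0_mid in the frame of bore2 below 0.0105 m) or (horizontal distance between bush0_mid and bore3 below 0.003 m and z of bush0_mid in the frame of bore3 below 0.0105 m)) and angle between each of bush0_mid, bush1_mid, bush2_mid, bush3_mid's own z axis and vertical below 0.06 rad and ((horizontal distance between bush1_mid and bore0 below 0.003 m and z of bush1_mid in the frame of bore0 below 0.0105 m) or (horizontal distance between bush1_mid and bore1 below 0.003 m and z of bush1_mid in the frame of bore1 below 0.0105 m) or (horizontal distance between bush1_mid and bore2 below 0.003 m and z of bush1_mid in the frame of bore2 below 0.0105 m) or (horizontal distance between bush1_mid and bore3 below 0.003 m and z of bush1_mid in the frame of bore3 below 0.0105 m)) and ((horizontal distance between bush2_mid and bore0 below 0.003 m and z of bush2_mid in the frame of bore0 below 0.0105 m) or (horizontal distance between bush2_mid and bore1 below 0.003 m and z of bush2_mid in the frame of bore1 below 0.0105 m) or (horizontal distance between bush2_mid and bore2 below 0.003 m and z of bush2_mid in the frame of bore2 below 0.0105 m) or (horizontal distance between bush2_mid and bore3 below 0.003 m and z of bush2_mid in the frame of bore3 below 0.0105 m)) and ((horizontal distance between bush3_mid and bore0 below 0.003 m and z of bush3_mid in the frame of bore0 below 0.0105 m) or (horizontal distance between bush3_mid and bore1 below 0.003 m and z of bush3_mid in the frame of bore1 below 0.0105 m) or (horizontal distance between bush3_mid and bore2 below 0.003 m and z of bush3_mid in the frame of bore2 below 0.0105 m) or (horizontal distance between bush3_mid and bore3 below 0.003 m and z of bush3_mid in the frame of bore3 below 0.0105 m)) and x of plug0_mid in the frame of plug_tray between -0.066 and 0.066 m and y of plug0_mid in the frame of plug_tray between -0.061 and 0.061 m and z of each of plug0_mid, plug1_mid, plug2_mid, plug3_mid in the frame of plug_tray below 0.04 m and x of plug1_mid in the frame of plug_tray between -0.066 and 0.066 m and y of plug1_mid in the frame of plug_tray between -0.061 and 0.061 m and x of plug2_mid in the frame of plug_tray between -0.066 and 0.066 m and y of plug2_mid in the frame of plug_tray between -0.061 and 0.061 m and x of plug3_mid in the frame of plug_tray between -0.066 and 0.066 m and y of plug3_mid in the frame of plug_tray between -0.061 and 0.061 m), for 0.2 s.
3. the collar is turned to its locked mark (value of joint collar between 0.665 and 0.905 rad), for 0.2 s.
At the end, for the whole second after the job is handed in: every bushing present sits in a bore within 3 mm of its axis, upright within 0.06 rad, shoulder within 2 mm of the block's face, every dust plug lies in the blue tray, all at rest, and the collar stands within 0.12 rad of its locked mark (0.785) (all of step 2 and all of step 3 and linear speed of each of bush0, bush1, bush2, bush3, plug0, plug1, plug2, plug3 below 0.02 m/s); the robot touches nothing.
It fails at once if a sample vial is knocked over (angle between any of vial0_mid, vial1_mid's own z axis and vertical above 0.7 rad).
Of plug0, plug1, plug2, plug3 only 2 to 3 are there at a start; the rules pass over those that are not, and their reading is None.
Of bush0, bush1, bush2, bush3 only 3 to 4 are there at a start; the rules pass over those that are not, and their reading is None.
At some moment in a run one of bush0, bush1, bush2, bush3 may be knocked a few centimetres aside while the robot is not near it.
Once in a run the grip may slacken for a moment while it holds something.
It also fails if it takes over 210 s, if anything falls off the work surface, if the arm or the gripper's body presses on something with over 40 N, if the wrist force passes 120 N, or if a joint passes its speed limit or range.

## Working session

There is one attempt and no reset: what is moved stays moved. The work goes in short steps, Python scripts to look and compute and a shell command to move; the robot and the scene stay as the last step left them, time stands still between calls to the robot, and variables do not carry over. Pictures are saved under pics/ and viewed, and the job is handed in when it is done.

```bash
ls; mkdir -p pics
python3 - <<'E'
from bench import r, optics
import cv2, numpy as np
np.set_printoptions(precision=4,suppress=True)
print(r.read_state())
for n in ["scene","side","wrist"]:
    im=optics.camera(n); cv2.imwrite(f"pics/{n}0.png",im[:,:,::-1]); print(n,optics.camera_model(n))
E
```

```text
pics
{'time': 0.0, 'joint_positions': array([ 1.1714,  0.3329, -0.0647,  1.461 ,  0.0216,  1.3499, -0.0885]), 'joint_vel': array([ 0.0009,  0.0016,  0.0004,  0.0004,  0.0014, -0.0013, -0.0002]), 'joint_torque': array([  0.0005, -62.3257,   0.0249, -38.9887,  -0.0612,   0.0399,
         0.0001]), 'ee_pos': array([ 0.2298, -0.5808,  0.2387]), 'eef_rot': array([-0.6945, -0.1329,  0.6947, -0.1319]), 'ft_force': array([-0.1234, -0.0026, -0.2737]), 'torque': array([-0.0393, -0.0232, -0.005 ]), 'width': 0.0871280997281986}
scene {'camera_matrix': array([[439.5418,   0.    , 312.3943],
       [  0.    , 439.5418, 199.0184],
       [  0.    ,   0.    ,   1.    ]]), 'world_from_camera': array([[-0.5741,  0.6697, -0.4711,  0.9766],
       [ 0.8188,  0.4688, -0.3314,  0.2898],
       [-0.0012, -0.576 , -0.8175,  0.8379],
       [ 0.    ,  0.    ,  0.    ,  1.    ]])}
side {'camera_matrix': array([[518.7867,   0.    , 316.7938],
       [  0.    , 518.7867, 198.2468],
       [  0.    ,   0.    ,   1.    ]]), 'world_from_camera': array([[-0.968 , -0.1845,  0.1704,  0.3342],
       [-0.2502,  0.6498, -0.7178,  0.8889],
       [ 0.0217, -0.7374, -0.6751,  0.9012],
       [ 0.    ,  0.    ,  0.    ,  1.    ]])}
wrist {'camera_matrix': array([[337.5207,   0.    , 319.4683],
       [  0.    , 337.5207, 198.1665],
       [  0.    ,   0.    ,   1.    ]]), 'tool_from_camera': array([[-0.0002, -0.268 ,  0.9634, -0.1439],
       [ 1.    , -0.001 , -0.    , -0.0007],
       [ 0.001 ,  0.9634,  0.268 , -0.0739],
       [ 0.    ,  0.    ,  0.    ,  1.    ]])}
```

View pics/scene0.png

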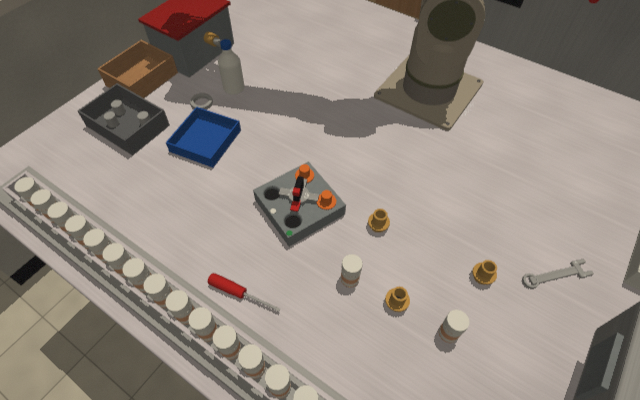

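View pics/side0.png

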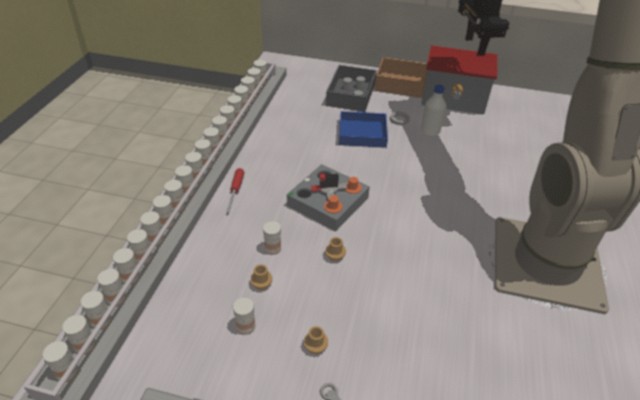

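View pics/wrist0.png

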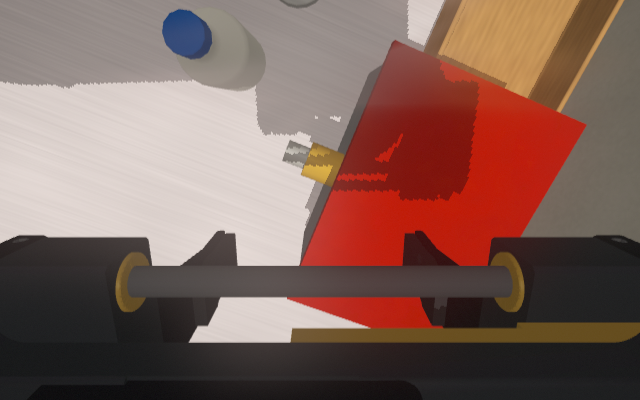

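```bash
cat > h.py <<'E'
from bench import r, optics
import cv2, numpy as np, sys
from scipy.spatial.transform import Rotation as R
np.set_printoptions(precision=4,suppress=True)
def shot(n,save=None):
    s=r.read_state(); im=optics.camera(n); m=optics.camera_model(n)
    if n=="wrist":
        T=np.eye(4);T[:3,:3]=R.from_quat(s['eef_rot']).as_matrix();T[:3,3]=s['ee_pos'];W=T@m['tool_from_camera']
    else: W=m['world_from_camera']
    if save: cv2.imwrite(f"pics/{save}.png",im[:,:,::-1])
    return im,(m['camera_matrix'],W)
def cast(cam,uv,z):
    K,W=cam; d=W[:3,:3]@np.linalg.inv(K)@np.array([uv[0],uv[1],1.]); o=W[:3,3]
    return (o+d*(z-o[2])/d[2])
def proj(cam,p):
    K,W=cam; q=K@(W[:3,:3].T@(np.asarray(p)-W[:3,3])); return q[:2]/q[2]
def blobs(im,lo,hi,amin=15):
    h=cv2.cvtColor(im,cv2.COLOR_RGB2HSV); m=cv2.inRange(h,np.array(lo),np.array(hi))
    n,l,st,c=cv2.connectedComponentsWithStats(m)
    return [(c[i],st[i],l==i) for i in range(1,n) if st[i,4]>=amin]
def tcp():
    s=r.read_state(); M=R.from_quat(s['eef_rot']).as_matrix(); return s,np.array(s['ee_pos']),M
def go(p,yaw=None):
    """print shift in tool axes cm to reach grasp/TCP p; jaw yaw wanted (direction of tool y in world)"""
    s,e,M=tcp(); d=M.T@(np.asarray(p)-e)*100
    y=np.degrees(np.arctan2(M[1,1],M[0,1]))
    print('t',round(s['time'],2),'tcp',e,'jaw yaw',round(y,1),'tilt x',M[:,0],'shift cm',d)
    if yaw is not None:
        dy=(yaw-y+90)%180-90; print('spin about tool x (down => negative of ccw):',round(-dy,1))
E
python3 - <<'E'
from h import *
for n in ["scene","side"]:
    im=cv2.imread(f"pics/{n}0.png")
    a=im[140:350,200:520] if n=="scene" else im[100:370,220:400]
    k=2.4 if n=="scene" else 2.2
    cv2.imwrite(f"pics/{n}0z.png",cv2.resize(a,None,fx=k,fy=k,interpolation=cv2.INTER_CUBIC))
    rgb=im[:,:,::-1].copy()
    m=optics.camera_model(n);cam=(m['camera_matrix'],m['world_from_camera'])
    for nm,lo,hi in [("orange",(4,180,120),(12,255,255)),("bronze",(13,120,60),(25,255,255)),("blue",(105,150,50),(125,255,255)),("red",(0,150,80),(3,255,255)),("green",(50,80,50),(85,255,255))]:
        for c,st,_ in blobs(rgb,lo,hi,8): print(n,nm,c,st,cast(cam,c,0.03))
E
```

```text
scene orange [304.9007 172.1348] [295 165  19  17 141] [ 0.4579 -0.0966  0.03  ]
scene orange [326.4324 199.5189] [317 191  19  18 185] [ 0.4941 -0.0112  0.03  ]
scene bronze [403.1071   5.5194] [376   0  45  17 439] [-0.2899 -0.2385  0.03  ]
scene bronze [209.4867  37.3982] [204  32  15  14 113] [ 0.1987 -0.6384  0.03  ]
scene bronze [138.7619  68.5262] [  98   41   79   56 2541] [ 0.4224 -0.7033  0.03  ]
scene bronze [378.663  220.3973] [368 209  22  23 365] [0.475  0.1128 0.03  ]
scene bronze [484.9304 272.0826] [473 261  24  23 460] [0.4592 0.3498 0.03  ]
scene bronze [119.     271.1111] [117 270   5   3   9] [ 0.8803 -0.2553  0.03  ]
scene bronze [397.3348 298.9956] [385 287  25  25 454] [0.6107 0.233  0.03  ]
scene bronze [159.8889 302.3333] [157 302   6   2   9] [ 0.8795 -0.1389  0.03  ]
scene bronze [183.1818 319.    ] [180 318   7   3  11] [ 0.8775 -0.0786  0.03  ]
scene bronze [448.8333 337.    ] [445 335   9   4  12] [0.6214 0.3463 0.03  ]
scene blue [225.3412  44.3059] [221  40  10  10  85] [ 0.1968 -0.5762  0.03  ]
scene blue [203.5068 136.3254] [ 167  108   73   59 2634
[... 418 characters left out ...]
ne green [288.8333 232.625 ] [286 230   6   6  24] [ 0.6117 -0.0287  0.03  ]
side bronze [459.2632  86.7368] [457  85   5   5  19] [ 0.239  -0.6911  0.03  ]
side bronze [341.7273 252.5455] [339 248   5   9  11] [0.4554 0.1215 0.03  ]
side bronze [323.4615 344.7308] [319 338   8  12  26] [0.4386 0.3586 0.03  ]
side red [467.5453  60.5254] [ 429   46   68   31 1104] [ 0.2202 -0.8845  0.03  ]
side red [451.1818  66.1818] [449  65   5   4  11] [ 0.2738 -0.8253  0.03  ]
side red [237.3679 178.5755] [233 170  10  18 106] [ 0.7702 -0.0541  0.03  ]
side red [321.75   175.4167] [320 174   4   4  12] [ 0.5637 -0.1264  0.03  ]
side red [314.0769 188.    ] [312 187   6   3  13] [ 0.5703 -0.0727  0.03  ]
```

View pics/scene0z.png

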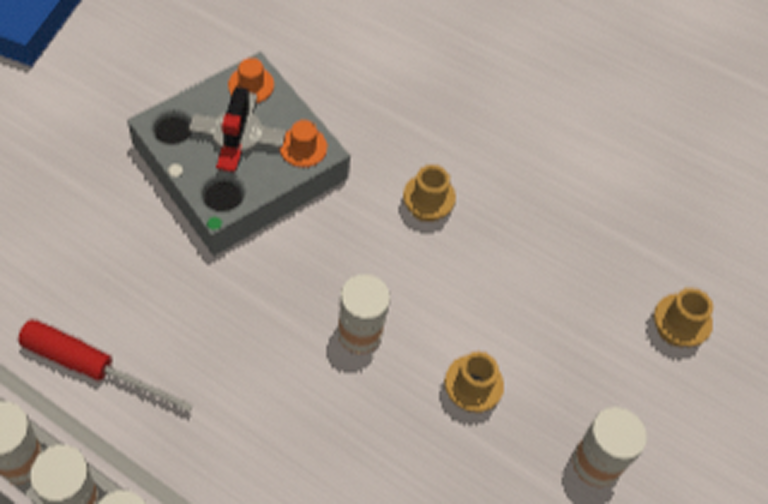

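View pics/side0z.png

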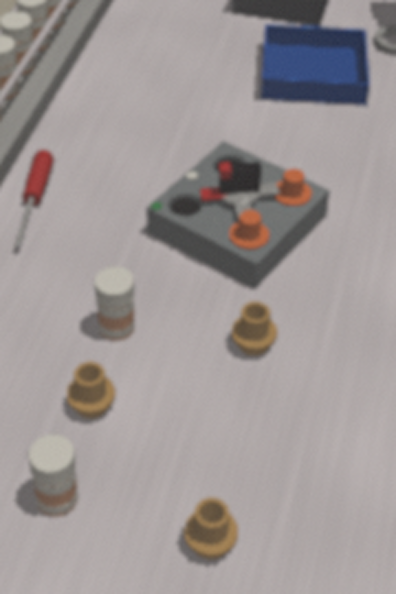

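Run:
```python
from h import *
m=optics.camera_model("scene");cam=(m['camera_matrix'],m['world_from_camera'])
f=lambda x,y:(x/2.4+200-.3,y/2.4+140-.3)
P=[cast(cam,f(*c),0.04) for c in [(128,123),(262,52),(350,157),(210,247)]]
for p in P: print(p)
print('c',np.mean(P,0),[np.linalg.norm(P[i]-P[(i+1)%4]) for i in range(4)])
print('white',cast(cam,f(176,170),.04),'green',cast(cam,f(214,224),.04))
print('redtip',cast(cam,f(228,160),.05))
for n,q in [('plug2',(251,65)),('plug1',(304,128))]: print(n,cast(cam,f(*q),.068))
for q in [(433,175),(695,298),(482,363)]: print('bush',cast(cam,f(*q),.049))
for q in [(364,289),(619,424)]: print('vial',cast(cam,f(*q),.072))
im=cv2.imread("pics/scene0.png")[:,:,::-1].copy()
_,st,mk=blobs(im,(105,120,40),(125,255,255),800)[0]
ct,_=cv2.findContours(mk.astype(np.uint8),0,2)
q=cv2.approxPolyDP(max(ct,key=cv2.contourArea),4,True)[:,0]; print(q,[cast(cam,x,.035) for x in q])
go([.51,-.06,.3],0)
```

```text
[ 0.5752 -0.156   0.04  ]
[ 0.4325 -0.1031  0.04  ]
[0.4884 0.0353 0.04  ]
[ 0.6374 -0.0131  0.04  ]
c [ 0.5334 -0.0592  0.04  ] [np.float64(0.15223624117452084), np.float64(0.14934122845425432), np.float64(0.1566626126126334), np.float64(0.15586186589236406)]
white [ 0.5912 -0.0865  0.04  ] green [ 0.617  -0.0241  0.04  ]
redtip [ 0.5605 -0.05    0.05  ]
plug2 [ 0.4705 -0.0886  0.068 ]
plug1 [ 0.5026 -0.0067  0.068 ]
bush [0.4678 0.1096 0.049 ]
bush [0.4495 0.3485 0.049 ]
bush [0.6015 0.2315 0.049 ]
vial [0.6107 0.1245 0.072 ]
vial [0.5967 0.3404 0.072 ]
[[197 107]
 [166 143]
 [170 151]
 [212 166]
 [239 131]
 [238 121]] [array([ 0.4457, -0.4532,  0.035 ]), array([ 0.5823, -0.4271,  0.035 ]), array([ 0.5952, -0.4001,  0.035 ]), array([ 0.5717, -0.2847,  0.035 ]), array([ 0.4486, -0.3065,  0.035 ]), array([ 0.4233, -0.3315,  0.035 ])]
t 0.15 tcp [ 0.2299 -0.5809  0.2389] jaw yaw -68.4 tilt x [-0.0005  0.001  -1.    ] shift cm [ -6.0685 -38.1321 -45.216 ]
spin about tool x (down => negative of ccw): -68.4
```

```bash
python3 -m inch '[{"translation":[-3,0,0],"spin":0},{"translation":[-3,0,0],"spin":0},{"translation":[0,-3.75,-4.7],"spin":0},{"translation":[0,-3.75,-4.7],"spin":0},{"translation":[0,-3.75,-4.7],"spin":0},{"translation":[0,-3.75,-4.7],"spin":0},{"translation":[0,-3.75,-4.7],"spin":0},{"translation":[0,-3.75,-4.7],"spin":0},{"translation":[0,-3.75,-4.7],"spin":0},{"translation":[0,-3.75,-4.7],"spin":0},{"translation":[0,-3.75,-4.7],"spin":0},{"translation":[0,-3.75,-4.7],"spin":0},{"translation":[0,0,0],"spin":0}]'
python3 - <<'E'
from h import *
go([.5334,-.059,.3],-65); print(r.read_state()['joint_positions'])
shot("wrist","w1")
E
```

```text
time: 1.78
ee_pos: [0.5361, -0.042, 0.2984]
eef_rot: [-0.694, -0.133, 0.695, -0.13]
ft_force: [-0.6, -0.3, -0.2]
width: 0.0871
t 1.77 tcp [ 0.5361 -0.042   0.2984] jaw yaw -68.5 tilt x [-0.0029  0.0041 -1.    ] shift cm [-0.1695  1.4858  0.8743]
spin about tool x (down => negative of ccw): -3.5
[ 0.5119  0.1591 -0.5764  1.5724  0.0829  1.4385 -1.2662]
```

View pics/w1.png

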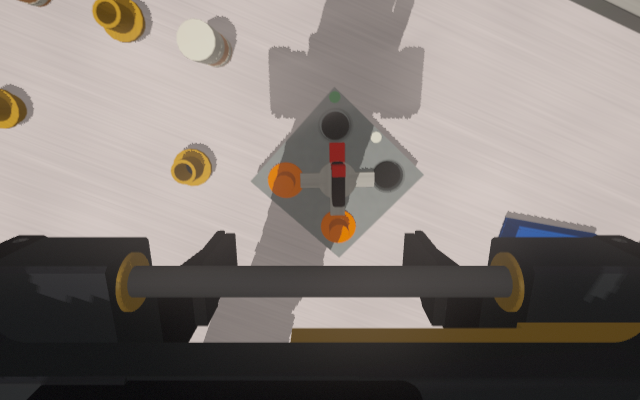

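Run:
```python
from h import *
im,cam=shot("wrist","w2")
cv2.imwrite("pics/w2z.png",cv2.resize(im[70:270,230:450,::-1],None,fx=3,fy=3,interpolation=cv2.INTER_CUBIC)[:600])
for nm,lo,hi in [("dark",(0,0,0),(179,255,42)),("orange",(4,180,60),(14,255,255)),("red",(0,150,40),(3,255,255)),("green",(50,60,20),(85,255,255)),("white",(10,0,170),(60,60,255))]:
    for c,st,_ in blobs(im,lo,hi,15):
        if 70<c[1]<265 and 200<c[0]<450: print(nm,c,st,cast(cam,c,0.04))
```

```text
orange [284.6893 179.3884] [270 161  29  35 708] [ 0.5057 -0.0092  0.04  ]
orange [331.7464 224.5306] [319 210  29  31 556] [ 0.4723 -0.0843  0.04  ]
red [334.021 150.035] [327 141  15  20 286] [ 0.5606 -0.052   0.04  ]
red [335.6648 168.4302] [329 162  14  14 179] [ 0.5408 -0.0621  0.04  ]
green [331.6234  94.6234] [327  90  10  10  77] [ 0.6181 -0.0259  0.04  ]
white [430.0312  74.8563] [421  63  22  29 160] [ 0.6777 -0.1209  0.04  ]
white [259.2865  87.0936] [248  65  21  38 171] [0.5961 0.0535 0.04  ]
white [433.5297  98.8811] [420  85  25  28 185] [ 0.6559 -0.1361  0.04  ]
white [446.15    97.0833] [441  87  12  23  60] [ 0.6628 -0.1486  0.04  ]
white [240.4661 104.8898] [228  96  27  22 118] [0.5698 0.0675 0.04  ]
white [261.6351 112.1486] [255 104  13  19  74] [0.5709 0.0423 0.04  ]
white [422.22 110.84] [417 105  12  12  50] [ 0.6393 -0.1299  0.04  ]
white [216.7833 115.2833] [212 107  12  17  60] [0.5488 0.0896 0.04  ]
white [230.6952 117.9524] [220 106  22  24 105] [0.5517 0.0737 0.04  ]
white [249.5789 114.7895] [247 111   7   9  19] [0.5631 0.0543 0.04  ]
white [378.0238 
[... 4395 characters left out ...]
09 226   6   7  16] [ 0.5037 -0.1813  0.04  ]
white [203.6111 231.5556] [200 229   9   6  18] [0.4042 0.0643 0.04  ]
white [239.4828 238.7586] [236 235   9  10  29] [0.4114 0.0187 0.04  ]
white [401.125 245.   ] [399 242   5   8  16] [ 0.4787 -0.1778  0.04  ]
white [369.8    249.6571] [365 246  12   9  35] [ 0.4581 -0.1429  0.04  ]
white [344.8974 253.2564] [338 248  14  10  39] [ 0.4417 -0.1149  0.04  ]
white [325.0938 259.5938] [321 255  10  11  32] [ 0.424  -0.0942  0.04  ]
white [378.1429 261.1429] [375 255   9  11  21] [ 0.4471 -0.1595  0.04  ]
white [244.5263 261.4211] [238 256  12  10  38] [0.3834 0.0029 0.04  ]
white [370.2857 259.1429] [368 256   8   7  21] [ 0.446  -0.1488  0.04  ]
```

View pics/w2z.png

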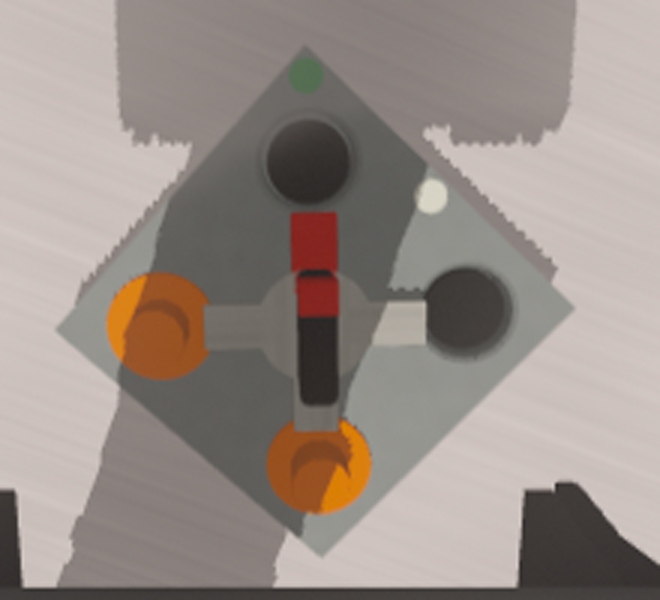

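Run:
```python
from h import *
s,e,M=tcp(); m=optics.camera_model("wrist"); T=np.eye(4);T[:3,:3]=M;T[:3,3]=e; cam=(m['camera_matrix'],T@m['tool_from_camera'])
f=lambda x,y:(x/3+230-.33,y/3+70-.33)
P=np.array([cast(cam,f(*c),.04) for c in [(305,46),(573,309),(322,556),(57,328)]]); print(P,P.mean(0),[np.linalg.norm(P[i]-P[(i+1)%4]) for i in range(4)])
b0,b3=cast(cam,f(309,160),.04),cast(cam,f(466,312),.04)
print(b0,b3,np.linalg.norm(b0-b3))
d=P[0]-P[2];print('diag yaw',np.degrees(np.arctan2(d[1],d[0]))-45); d=P[3]-P[1];print(np.degrees(np.arctan2(d[1],d[0]))-135)
d=b0-b3;print('bore yaw',np.degrees(np.arctan2(d[1],d[0]))-90)
y=np.arctan2(d[1],d[0])-np.pi/2
print('centre from bores',(b0+b3)/2-.04384*np.array([np.cos(y),np.sin(y),0]))
a,b=cast(cam,f(318,275),.0885),cast(cam,f(319,398),.0885); print('bar',a,b,np.linalg.norm(a-b),(a+b)/2)
print('vel',s['joint_vel'])
```

```text
[[ 0.6273 -0.0244  0.04  ]
 [ 0.5723 -0.1624  0.04  ]
 [ 0.435  -0.1083  0.04  ]
 [ 0.49    0.0296  0.04  ]] [ 0.5312 -0.0664  0.04  ] [np.float64(0.14849719205759992), np.float64(0.14759414969327025), np.float64(0.14851416481911778), np.float64(0.1475019181198262)]
[ 0.5888 -0.0413  0.04  ] [ 0.5557 -0.1226  0.04  ] 0.08777095487481616
diag yaw -21.417773509527105
-21.788441649558536
bore yaw -22.10960524329947
centre from bores [ 0.5316 -0.0655  0.04  ]
bar [ 0.555  -0.0563  0.0885] [ 0.5132 -0.0734  0.0885] 0.04511591048941813 [ 0.5341 -0.0648  0.0885]
vel [ 0.0287 -0.0136  0.0335  0.0085  0.002  -0.0003  0.0084]
```

Run:
```python
from h import *
go([.532,-.066,.2],-67.7)
```

```text
t 1.88 tcp [ 0.535  -0.047   0.2983] jaw yaw -68.9 tilt x [-0.0035  0.0018 -1.    ] shift cm [9.8269 1.6932 0.9387]
spin about tool x (down => negative of ccw): -1.2
```

```bash
python3 -m inch '[{"translation":[4.9,0.85,0.45],"spin":-1},{"translation":[4.9,0.85,0.45],"spin":0},{"translation":[0,0,0],"spin":0},{"translation":[0,0,0],"spin":0}]' 0.5 30
python3 - <<'E'
from h import *
im,cam=shot("wrist","w3")
go([.532,-.066,.2],-67.7)
cv2.imwrite("pics/w3z.png",cv2.resize(im[0:260,180:500,::-1],None,fx=2.3,fy=2.3,interpolation=cv2.INTER_CUBIC)[:600])
E
```

```text
time: 2.38
ee_pos: [0.532, -0.0724, 0.2007]
eef_rot: [-0.694, -0.132, 0.695, -0.133]
ft_force: [-0.1, 0.5, -0.0]
width: 0.0549
t 2.42 tcp [ 0.5319 -0.0726  0.2006] jaw yaw -68.4 tilt x [-0.001  -0.0013 -1.    ] shift cm [ 0.057  -0.605  -0.2518]
spin about tool x (down => negative of ccw): -0.7
```

View pics/w3z.png

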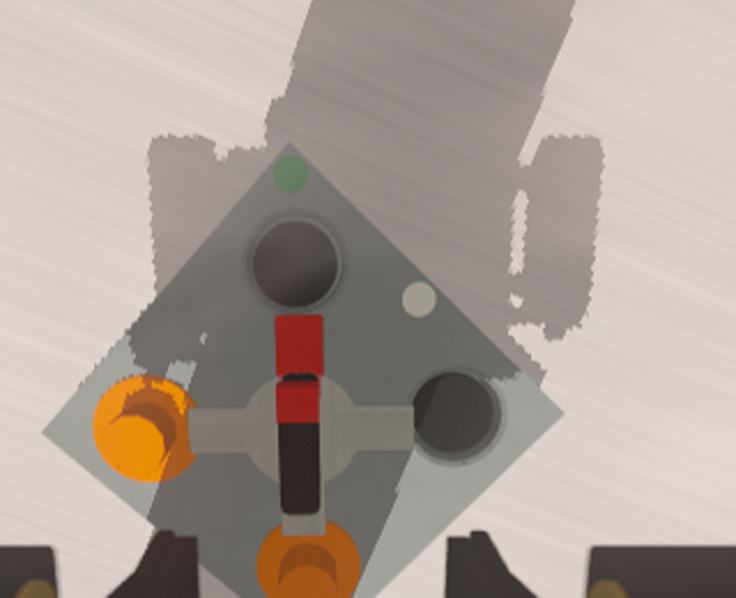

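```bash
cat > m.py <<'E'
from h import *
s,e,M=tcp(); m=optics.camera_model("wrist"); T=np.eye(4);T[:3,:3]=M;T[:3,3]=e; cam=(m['camera_matrix'],T@m['tool_from_camera'])
E
python3 - <<'E'
from m import *
k=2.3;f=lambda x,y:(x/k+180-.3,y/k-.3)
P=np.array([cast(cam,f(*c),.04) for c in [(290,143),(564,411),(42,431)]]); print(P,(P[1]+P[2])/2,[np.linalg.norm(P[i]-P[(i+1)%3]) for i in range(3)])
b0,b3=cast(cam,f(295,264),.04),cast(cam,f(456,417),.04)
print(b0,b3,np.linalg.norm(b0-b3))
d=b0-b3;y=np.arctan2(d[1],d[0])-np.pi/2; print('bore yaw',np.degrees(y))
d=P[2]-P[1];print(np.degrees(np.arctan2(d[1],d[0]))-135)
print('centre from bores',(b0+b3)/2-.04384*np.array([np.cos(y),np.sin(y),0]))
a,b=cast(cam,f(299,375),.0885),cast(cam,f(300,514),.0885); print('bar',a,b,np.linalg.norm(a-b),(a+b)/2,np.degrees(np.arctan2((a-b)[1],(a-b)[0])))
print(s['ee_pos'],s['joint_vel'])
E
```

```text
[[ 0.6279 -0.0217  0.04  ]
 [ 0.5747 -0.1596  0.04  ]
 [ 0.49    0.0326  0.04  ]] [ 0.5323 -0.0635  0.04  ] [np.float64(0.1478272082032618), np.float64(0.2100549952360358), np.float64(0.14827650889790822)]
[ 0.5885 -0.0388  0.04  ] [ 0.5566 -0.1203  0.04  ] 0.08756065496764055
bore yaw -21.386234138454913
-21.205665610670962
centre from bores [ 0.5317 -0.0636  0.04  ]
bar [ 0.5574 -0.0538  0.0885] [ 0.5118 -0.0718  0.0885] 0.04900901147758223 [ 0.5346 -0.0628  0.0885] 21.521321135321088
[ 0.5319 -0.0726  0.2006] [-0.0069 -0.0016 -0.0036 -0.0042  0.0019 -0.0046 -0.0029]
```

```bash
python3 -m inch '[{"translation":[3,-0.9,-0.35],"spin":0},{"translation":[3,0,0],"spin":0},{"translation":[0,0,0],"spin":0}]' 0.55
python3 - <<'E'
from h import *
go([.532,-.063,.0745],-68.6)
E
```

```text
time: 2.8
ee_pos: [0.5354, -0.0631, 0.1458]
eef_rot: [0.697, 0.131, -0.692, 0.134]
ft_force: [-0.6, -0.0, 0.4]
width: 0.039
t 2.8 tcp [ 0.5354 -0.0631  0.1458] jaw yaw -68.4 tilt x [ 0.008  -0.0033 -1.    ] shift cm [ 7.1239 -0.1754  0.3528]
spin about tool x (down => negative of ccw): 0.2
```

```bash
python3 -m inch '[{"translation":[2.4,-0.1,0.2],"spin":0},{"translation":[2.4,0,0],"spin":0},{"translation":[1.8,0,0],"spin":0},{"translation":[0,0,0],"spin":0}]' 0.6
python3 - <<'E'
from h import *
go([.532,-.063,.0745],-68.6)
E
```

```text
time: 3.3
ee_pos: [0.5393, -0.0636, 0.087]
eef_rot: [0.701, 0.129, -0.688, 0.135]
ft_force: [0.9, 1.4, -0.8]
width: 0.0349
t 3.3 tcp [ 0.5393 -0.0636  0.087 ] jaw yaw -68.5 tilt x [ 0.0194 -0.0055 -0.9998] shift cm [ 1.2332 -0.3427  0.6772]
spin about tool x (down => negative of ccw): 0.1
```

```bash
python3 -m inch '[{"translation":[0,0,0.3],"spin":0},{"translation":[0,0,0],"spin":0}]'
python3 - <<'E'
from h import *
go([.532,-.063,.0745],-68.6)
E
```

```text
time: 3.55
ee_pos: [0.5377, -0.0649, 0.0892]
eef_rot: [0.702, 0.128, -0.687, 0.135]
ft_force: [0.2, 0.7, -0.7]
width: 0.0343
t 3.55 tcp [ 0.5377 -0.0649  0.0892] jaw yaw -68.5 tilt x [ 0.0223 -0.006  -0.9997] shift cm [ 1.4574 -0.4042  0.4877]
spin about tool x (down => negative of ccw): 0.1
```

```bash
python3 -m inch '[{"translation":[0.8,-0.2,0.3],"spin":0},{"translation":[0.7,-0.2,0.3],"spin":0},{"translation":[0,0,0],"spin":0}]'
python3 - <<'E'
from h import *
go([.532,-.063,.0745],-68.6)
shot("wrist","w4")
E
```

```text
time: 3.92
ee_pos: [0.5306, -0.0635, 0.0736]
eef_rot: [0.702, 0.128, -0.687, 0.136]
ft_force: [0.9, 0.5, 0.2]
width: 0.0347
t 3.92 tcp [ 0.5306 -0.0635  0.0736] jaw yaw -68.5 tilt x [ 0.0229 -0.0063 -0.9997] shift cm [-0.0865  0.0111 -0.1504]
spin about tool x (down => negative of ccw): 0.1
```

View pics/w4.png

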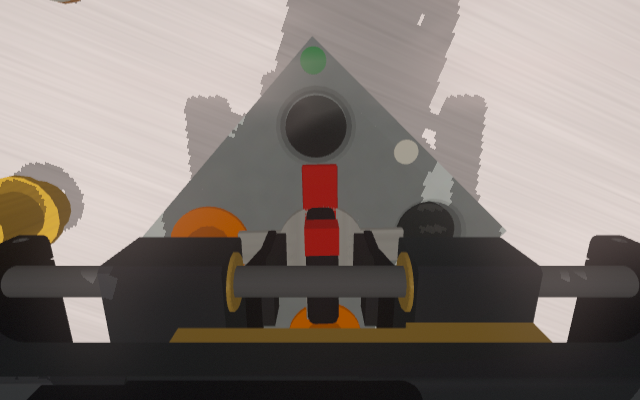

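```bash
python3 -m inch '[{"translation":[0,0,0],"spin":0},{"translation":[0,0,0],"spin":0},{"translation":[0,0,0],"spin":0}]' 1 35 ; python3 -m inch '[{"translation":[0,0,0],"spin":5},{"translation":[0,0,0],"spin":5},{"translation":[0,0,0],"spin":5},{"translation":[0,0,0],"spin":5},{"translation":[0,0,0],"spin":5},{"translation":[0,0,0],"spin":5},{"translation":[0,0,0],"spin":5},{"translation":[0,0,0],"spin":5}]'
python3 - <<'E'
from h import *
go([.532,-.063,.0745],-112); s=r.read_state(); print(s['width'],s['ft_force'],s['torque'],s['joint_positions'])
E
```

```text
time: 4.35
ee_pos: [0.5315, -0.0641, 0.0743]
eef_rot: [0.703, 0.128, -0.687, 0.136]
ft_force: [0.9, 3.9, -1.8]
width: 0.0137
time: 5.35
ee_pos: [0.5314, -0.0643, 0.0742]
eef_rot: [0.705, -0.122, -0.688, -0.12]
ft_force: [0.7, -0.8, 0.1]
width: 0.0142
t 5.35 tcp [ 0.5314 -0.0643  0.0742] jaw yaw -109.8 tilt x [ 0.0237 -0.0069 -0.9997] shift cm [-0.0257 -0.141  -0.0106]
spin about tool x (down => negative of ccw): 2.2
0.014204584936527171 [ 0.6613 -0.8284  0.0659] [-0.1497  0.2307  0.0643] [ 0.4044  0.3123 -0.4254  1.8814  0.1643  0.9566 -2.0107]
```

```bash
python3 -m inch '[{"translation":[0,0,0],"spin":1.5},{"translation":[0,0,0],"spin":0}]'; python3 -m inch '[{"translation":[0,0,0],"spin":0},{"translation":[0,0,0],"spin":0},{"translation":[-2,0,0],"spin":0},{"translation":[-4,0,0],"spin":0},{"translation":[-4,0,0],"spin":0},{"translation":[-3,0,0],"spin":0},{"translation":[0,0,0],"spin":0},{"translation":[0,0,0],"spin":0}]' 0.4
python3 - <<'E'
from h import *
go([.532,-.063,.2],-111.5)
im,cam=shot("wrist","w5")
cv2.imwrite("pics/w5z.png",cv2.resize(im[0:260,180:500,::-1],None,fx=2.3,fy=2.3,interpolation=cv2.INTER_CUBIC)[:600])
E
```

```text
time: 5.6
ee_pos: [0.5314, -0.0642, 0.0743]
eef_rot: [0.704, -0.131, -0.686, -0.129]
ft_force: [0.6, -0.4, -0.3]
width: 0.0137
time: 6.6
ee_pos: [0.5277, -0.0632, 0.2075]
eef_rot: [0.704, -0.129, -0.687, -0.128]
ft_force: [-0.0, -0.1, 0.2]
width: 0.052
t 6.6 tcp [ 0.5277 -0.0632  0.2075] jaw yaw -111.0 tilt x [ 0.0226 -0.0062 -0.9997] shift cm [ 0.7606 -0.1687 -0.3727]
spin about tool x (down => negative of ccw): 0.5
```

View pics/w5z.png

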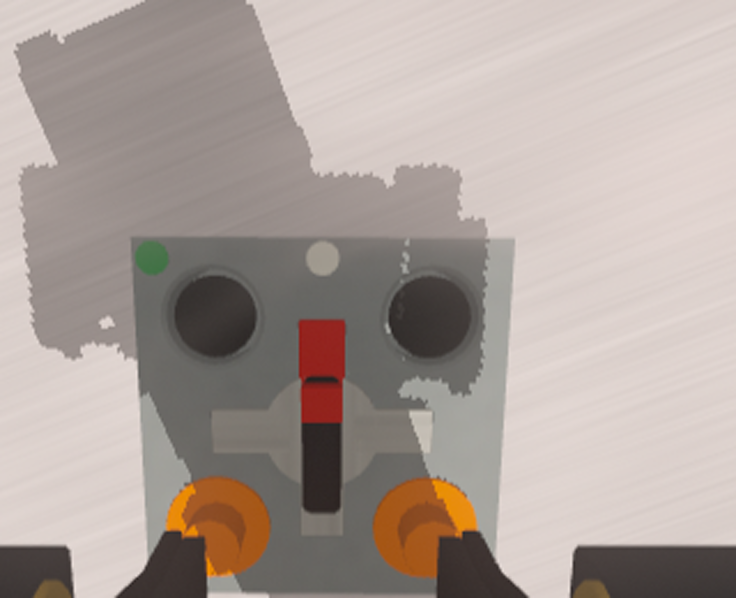

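Run:
```python
from m import *
k=2.3;f=lambda x,y:(x/k+180-.3,y/k-.3)
b0,b3=cast(cam,f(215,316),.04),cast(cam,f(429,316),.04)
print(b0,b3,np.linalg.norm(b0-b3))
d=b0-b3;y=np.arctan2(d[1],d[0])-np.pi/2; print('bore yaw',np.degrees(y))
c=(b0+b3)/2-.04384*np.array([np.cos(y),np.sin(y),0]);print('centre',c)
c=np.array([.5315,-.0638,.04]);y=np.radians(-21.4)
for i in range(4):
    a=y+np.pi/4+i*np.pi/2; print('bore',i,c+.062*np.array([np.cos(a),np.sin(a),0]))
for q in [(213,548),(426,548)]: print('plug top',cast(cam,f(*q),.068))
```

```text
[ 0.5886 -0.0398  0.04  ] [ 0.558  -0.1192  0.04  ] 0.08513518781148954
bore yaw -21.02438466176217
centre [ 0.5324 -0.0638  0.04  ]
bore 0 [ 0.5883 -0.039   0.04  ]
bore 1 [ 0.5067 -0.007   0.04  ]
bore 2 [ 0.4747 -0.0886  0.04  ]
bore 3 [ 0.5563 -0.1206  0.04  ]
plug top [ 0.507  -0.0084  0.068 ]
plug top [ 0.4771 -0.0861  0.068 ]
```

```bash
python3 -m inch '[{"translation":[1.5,-1.5,1.3],"spin":0},{"translation":[2.5,-1.5,1.3],"spin":0},{"translation":[2.5,-1.4,1.3],"spin":0},{"translation":[1,0,0],"spin":0},{"translation":[0,0,0],"spin":0}]' 0.6
python3 - <<'E'
from h import *
go([.507,-.0075,.062],-111.5)
E
```

```text
time: 7.28
ee_pos: [0.5067, -0.0083, 0.126]
eef_rot: [0.702, -0.13, -0.689, -0.128]
ft_force: [-0.2, -0.4, -0.5]
width: 0.0351
t 7.28 tcp [ 0.5067 -0.0083  0.126 ] jaw yaw -111.0 tilt x [ 0.0172 -0.0056 -0.9998] shift cm [ 6.3994 -0.0818  0.114 ]
spin about tool x (down => negative of ccw): 0.5
```

```bash
python3 -m inch '[{"translation":[1.5,-0.08,0.1],"spin":0},{"translation":[1.5,0,0],"spin":0},{"translation":[1.5,0,0],"spin":0},{"translation":[1,0,0],"spin":0},{"translation":[0,0,0],"spin":0}]' 0.6
python3 - <<'E'
from h import *
go([.507,-.0075,.062],-111.5)
shot("wrist","w6")
E
```

```text
time: 7.9
ee_pos: [0.5081, -0.0095, 0.0678]
eef_rot: [0.702, -0.131, -0.688, -0.129]
ft_force: [0.1, 0.5, 0.9]
width: 0.0351
t 7.9 tcp [ 0.5081 -0.0095  0.0678] jaw yaw -111.2 tilt x [ 0.0182 -0.0059 -0.9998] shift cm [ 0.5805 -0.1452  0.1824]
spin about tool x (down => negative of ccw): 0.3
```

View pics/w6.png

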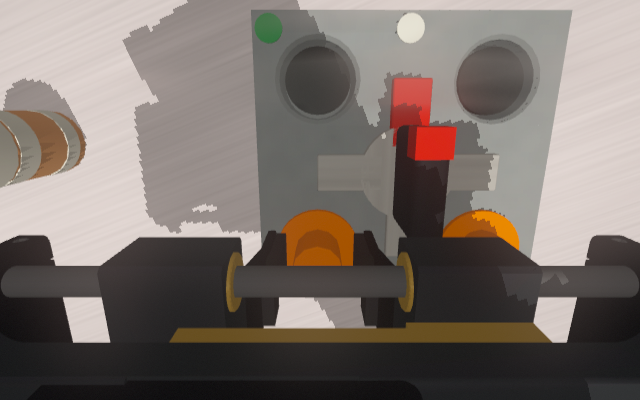

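```bash
python3 -m inch '[{"translation":[0.5,-0.1,0.15],"spin":0},{"translation":[0,0,0],"spin":0}]' 0.6; python3 -m inch '[{"translation":[0,0,0],"spin":0},{"translation":[0,0,0],"spin":0},{"translation":[-1.5,0,0],"spin":0},{"translation":[-3,0,0],"spin":0},{"translation":[-3,0,0],"spin":0},{"translation":[0,0,0],"spin":0}]' 1 30
python3 - <<'E'
from h import *
go([.487,-.355,.14],-111.5)
shot("wrist","w7")
E
```

```text
time: 8.2
ee_pos: [0.5079, -0.0078, 0.0637]
eef_rot: [0.702, -0.131, -0.688, -0.129]
ft_force: [0.5, 0.2, -0.4]
width: 0.0347
time: 8.95
ee_pos: [0.507, -0.007, 0.1447]
eef_rot: [0.703, -0.13, -0.687, -0.129]
ft_force: [-0.2, -0.4, -0.8]
width: 0.0234
t 8.95 tcp [ 0.507  -0.007   0.1447] jaw yaw -111.1 tilt x [ 0.023  -0.006  -0.9997] shift cm [  0.6317  33.1814 -10.6591]
spin about tool x (down => negative of ccw): 0.4
```

View pics/w7.png

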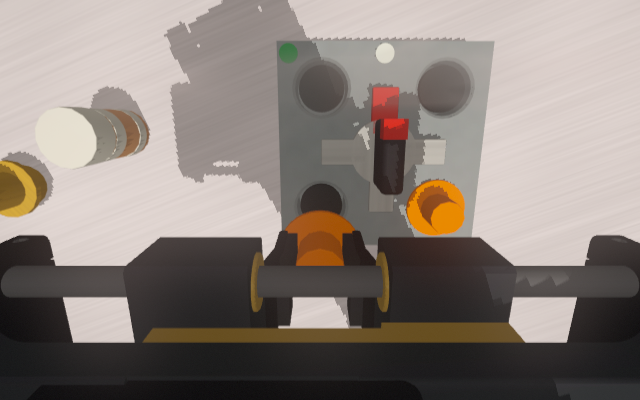

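```bash
python3 -m inch '[{"translation":[0,2,-0.8],"spin":0},{"translation":[0,4.6,-1.7],"spin":0},{"translation":[0,4.6,-1.7],"spin":0},{"translation":[0,4.6,-1.7],"spin":0},{"translation":[0,4.6,-1.7],"spin":0},{"translation":[0,4.6,-1.7],"spin":0},{"translation":[0,4.6,-1.7],"spin":0},{"translation":[0,4,-1.5],"spin":0},{"translation":[0,2,-0.7],"spin":0},{"translation":[0,0,0],"spin":0},{"translation":[0,0,0],"spin":0}]'
python3 - <<'E'
from h import *
go([.50,-.40,.065],-111.5)
shot("wrist","w8")
E
```

```text
time: 10.38
ee_pos: [0.4985, -0.3931, 0.1379]
eef_rot: [0.699, -0.126, -0.692, -0.128]
ft_force: [-0.0, 0.6, -1.5]
width: 0.0235
t 10.38 tcp [ 0.4985 -0.3931  0.1379] jaw yaw -110.8 tilt x [ 0.0114  0.0008 -0.9999] shift cm [ 7.2939  0.6259 -0.3105]
spin about tool x (down => negative of ccw): 0.7
```

View pics/w8.png

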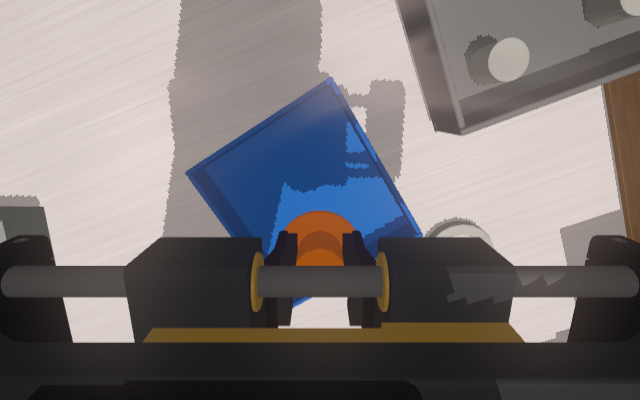

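Run:
```python
from m import *
P=[cast(cam,q,.035) for q in [(187,172),(330,77),(423,235)]]
print(P,np.linalg.norm(P[0]-P[1]),np.linalg.norm(P[1]-P[2]),(P[0]+P[2])/2)
```

```text
[array([ 0.5581, -0.3086,  0.035 ]), array([ 0.583 , -0.4314,  0.035 ]), array([ 0.4479, -0.4588,  0.035 ])] 0.12529635555819504 0.13786862152176269 [ 0.503  -0.3837  0.035 ]
```

```bash
python3 -m inch '[{"translation":[1.5,0.3,1],"spin":0},{"translation":[2,0,1],"spin":0},{"translation":[2,0,0],"spin":0},{"translation":[1.4,0,0],"spin":0},{"translation":[0,0,0],"spin":0}]';  python3 -m inch '[{"translation":[0,0,0],"spin":0},{"translation":[0,0,0],"spin":0},{"translation":[0,0,0],"spin":0}]' 0.5; python3 -m inch '[{"translation":[-3,0,0],"spin":0},{"translation":[-4,0,0],"spin":0},{"translation":[-3,0,0],"spin":0},{"translation":[0,0,0],"spin":0}]' 0.55
python3 - <<'E'
from h import *
go([.4765,-.0875,.13],-111.5)
shot("wrist","w9")
E
```

```text
time: 11.05
ee_pos: [0.4826, -0.3811, 0.0686]
eef_rot: [0.701, -0.122, -0.691, -0.125]
ft_force: [-0.3, -0.8, 1.1]
width: 0.0231
time: 11.42
ee_pos: [0.484, -0.3813, 0.0708]
eef_rot: [0.702, -0.123, -0.69, -0.125]
ft_force: [0.3, -0.5, 0.6]
width: 0.0411
time: 11.92
ee_pos: [0.4824, -0.3817, 0.1747]
eef_rot: [0.702, -0.123, -0.69, -0.125]
ft_force: [0.9, 0.6, -0.2]
width: 0.0393
t 11.93 tcp [ 0.4824 -0.3817  0.1747] jaw yaw -110.2 tilt x [ 0.0176 -0.0007 -0.9998] shift cm [  4.4397 -27.3924  10.7649]
spin about tool x (down => negative of ccw): 1.3
```

View pics/w9.png

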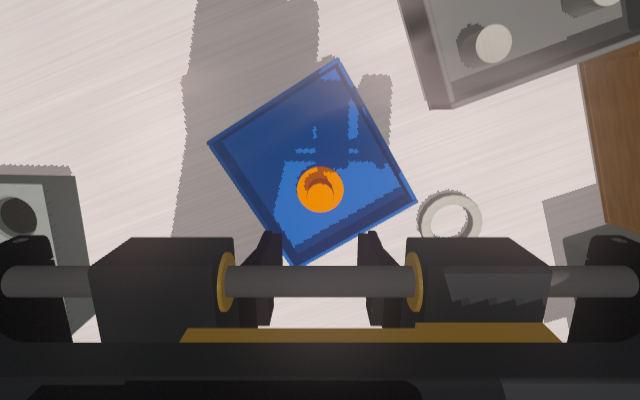

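```bash
python3 -m inch '[{"translation":[0,-2,0.8],"spin":0},{"translation":[0,-4.6,1.8],"spin":0},{"translation":[0,-4.6,1.8],"spin":0},{"translation":[0,-4.6,1.8],"spin":0},{"translation":[0,-4.6,1.8],"spin":0},{"translation":[0,-3.6,1.4],"spin":0},{"translation":[2,-2,0.8],"spin":0},{"translation":[1.5,-1,0.4],"spin":0},{"translation":[0,0,0],"spin":0}]' 0.6
python3 - <<'E'
from h import *
go([.4757,-.088,.063],-111.5)
shot("wrist","w10")
E
```

```text
time: 13.1
ee_pos: [0.4676, -0.0713, 0.1285]
eef_rot: [0.697, -0.119, -0.696, -0.123]
ft_force: [-0.3, -0.6, 1.4]
width: 0.0351
t 13.1 tcp [ 0.4676 -0.0713  0.1285] jaw yaw -109.8 tilt x [ 0.0031  0.0054 -1.    ] shift cm [ 6.5481  1.3352 -1.3204]
spin about tool x (down => negative of ccw): 1.7
```

View pics/w10.png

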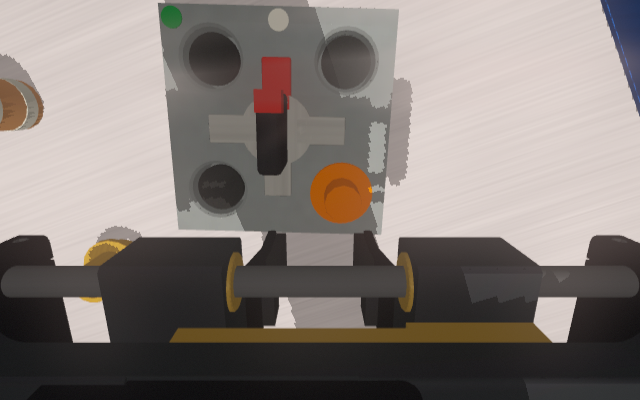

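```bash
python3 -m inch '[{"translation":[0.5,0.7,-0.7],"spin":1},{"translation":[1,0.6,-0.6],"spin":0},{"translation":[1,0,0],"spin":0},{"translation":[0,0,0],"spin":0},{"translation":[0,0,0],"spin":0}]' 0.6
python3 - <<'E'
from h import *
go([.4757,-.088,.063],-111.5)
E
```

```text
time: 13.78
ee_pos: [0.4767, -0.0931, 0.1027]
eef_rot: [0.696, -0.128, -0.694, -0.132]
ft_force: [-0.6, 0.1, -0.1]
width: 0.035
t 13.78 tcp [ 0.4767 -0.0931  0.1027] jaw yaw -111.2 tilt x [ 0.0045  0.0046 -1.    ] shift cm [ 3.9724 -0.4188  0.2856]
spin about tool x (down => negative of ccw): 0.3
```

```bash
python3 -m inch '[{"translation":[0.8,-0.4,0.25],"spin":0},{"translation":[1.2,0,0],"spin":0},{"translation":[1.2,0,0],"spin":0},{"translation":[0.5,0,0],"spin":0},{"translation":[0,0,0],"spin":0}]' 0.6
python3 - <<'E'
from h import *
go([.4757,-.088,.063],-111.5)
shot("wrist","w11")
E
```

```text
time: 14.4
ee_pos: [0.4757, -0.0874, 0.063]
eef_rot: [0.696, -0.128, -0.694, -0.132]
ft_force: [-0.2, -0.3, -0.8]
width: 0.035
t 14.4 tcp [ 0.4757 -0.0874  0.063 ] jaw yaw -111.1 tilt x [ 0.0042  0.0048 -1.    ] shift cm [-0.0049  0.0588 -0.026 ]
spin about tool x (down => negative of ccw): 0.4
```

View pics/w11.png

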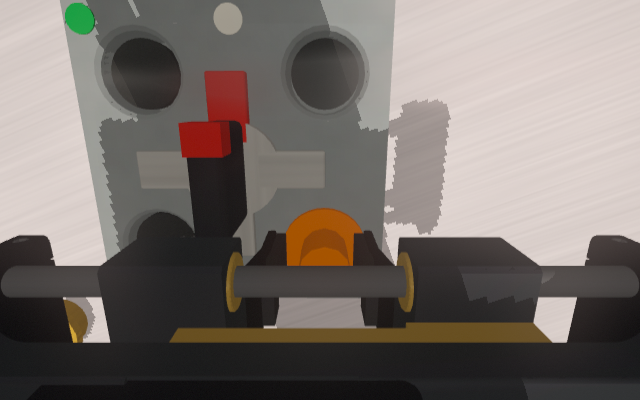

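```bash
python3 -m inch '[{"translation":[0,0,0],"spin":0},{"translation":[0,0,0],"spin":0},{"translation":[-1.5,0,0],"spin":0},{"translation":[-3,0,0],"spin":0},{"translation":[-3,0,0],"spin":0},{"translation":[0,1.5,-0.9],"spin":0},{"translation":[0,4.4,-2.7],"spin":0},{"translation":[0,4.4,-2.7],"spin":0},{"translation":[0,4.4,-2.7],"spin":0},{"translation":[0,4.4,-2.7],"spin":0},{"translation":[0,3.4,-2.2],"spin":0},{"translation":[0,1.7,-1],"spin":0},{"translation":[0,0,0],"spin":0},{"translation":[0,0,0],"spin":0}]' 1 30
python3 - <<'E'
from h import *
go([.53,-.379,.068],-111.5)
shot("wrist","w12")
E
```

```text
time: 16.2
ee_pos: [0.5268, -0.381, 0.1432]
eef_rot: [0.697, -0.129, -0.693, -0.131]
ft_force: [-0.0, 0.5, 0.8]
width: 0.0234
t 16.2 tcp [ 0.5268 -0.381   0.1432] jaw yaw -111.2 tilt x [ 0.0058  0.002  -1.    ] shift cm [ 7.5204 -0.272  -0.1876]
spin about tool x (down => negative of ccw): 0.3
```

View pics/w12.png

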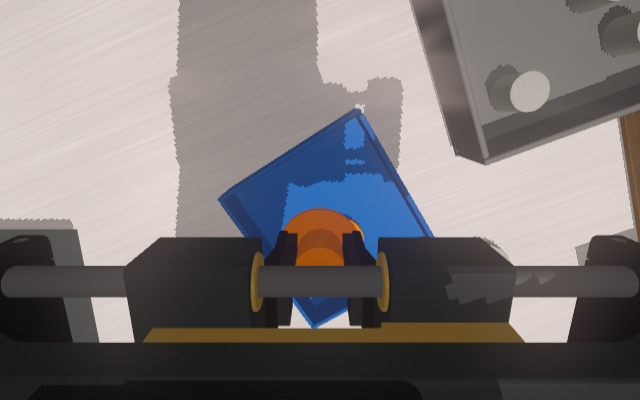

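```bash
python3 -m inch '[{"translation":[1.5,-0.4,-0.7],"spin":0},{"translation":[2,0,0],"spin":0},{"translation":[2,0,0],"spin":0},{"translation":[1.4,0,0],"spin":0},{"translation":[0,0,0],"spin":0}]';  python3 -m inch '[{"translation":[0,0,0],"spin":0},{"translation":[0,0,0],"spin":0},{"translation":[0,0,0],"spin":0}]' 0.5; python3 -m inch '[{"translation":[-3,0,0],"spin":0},{"translation":[-4,0,0],"spin":0},{"translation":[-4,0,0],"spin":0},{"translation":[0,0,0],"spin":0}]' 0.3
python3 - <<'E'
from h import *
go([.4765,-.0875,.13],-111.5)
shot("wrist","w13"); shot("scene","s13")
im=cv2.imread("pics/s13.png")[140:350,200:520]; cv2.imwrite("pics/s13z.png",cv2.resize(im,None,fx=2.4,fy=2.4,interpolation=cv2.INTER_CUBIC))
print(r.read_state()['joint_positions'])
E
```

```text
time: 16.88
ee_pos: [0.5356, -0.3755, 0.0677]
eef_rot: [0.696, -0.127, -0.694, -0.13]
ft_force: [-0.3, 0.9, 0.4]
width: 0.0233
time: 17.25
ee_pos: [0.5365, -0.3759, 0.0694]
eef_rot: [0.697, -0.127, -0.694, -0.13]
ft_force: [-0.2, 0.1, -0.5]
width: 0.0411
time: 17.75
ee_pos: [0.5361, -0.3767, 0.1844]
eef_rot: [0.698, -0.127, -0.693, -0.129]
ft_force: [0.4, -0.8, 0.2]
width: 0.0604
t 17.75 tcp [ 0.5361 -0.3767  0.1844] jaw yaw -110.9 tilt x [ 0.0075  0.0016 -1.    ] shift cm [  5.443  -24.8621  15.9287]
spin about tool x (down => negative of ccw): 0.6
[ 0.7367  0.4427 -0.2577  1.4444  0.1089  1.2689 -1.4653]
```

View pics/w13.png

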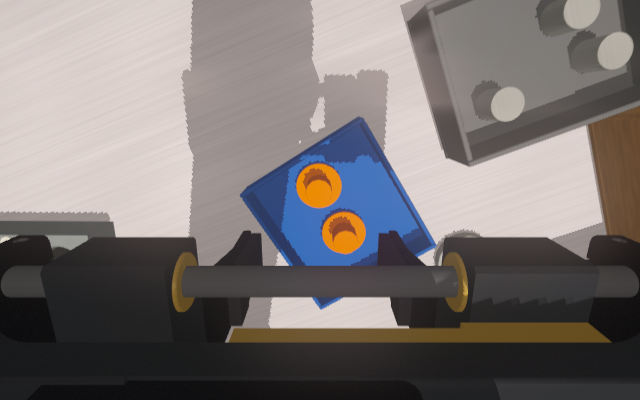

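View pics/s13z.png

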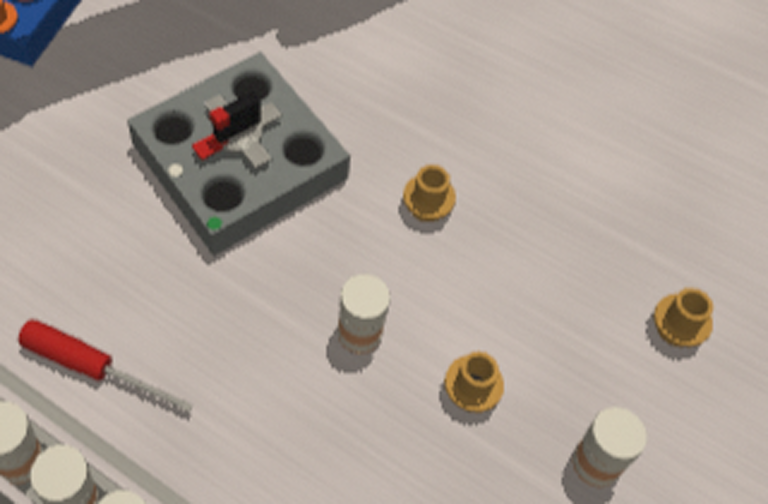

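```bash
python3 -m inch '[{"translation":[-0.5,-2.2,1.2],"spin":0},{"translation":[0,-4.7,2.65],"spin":0},{"translation":[0,-4.7,2.65],"spin":0},{"translation":[0,-4.7,2.65],"spin":0},{"translation":[0,-4.7,2.65],"spin":0},{"translation":[0,-4.7,2.65],"spin":0},{"translation":[0,-4.7,2.65],"spin":0},{"translation":[0,-4.7,2.65],"spin":0},{"translation":[0,-4.7,2.65],"spin":0},{"translation":[0,-2.2,1.2],"spin":0},{"translation":[0,0,0],"spin":-8.5},{"translation":[0,0,0],"spin":-8.5},{"translation":[0,0,0],"spin":-8.5},{"translation":[0,0,0],"spin":-8.5},{"translation":[0,0,0],"spin":-8},{"translation":[0,0,0],"spin":0}]' 0.2
python3 - <<'E'
from h import *
go([.466,.106,.14],-67)
shot("wrist","w14")
print(r.read_state()['joint_positions'])
E
```

```text
time: 19.85
ee_pos: [0.4507, 0.1156, 0.1707]
eef_rot: [-0.686, -0.141, 0.701, -0.133]
ft_force: [0.5, -0.4, -0.1]
width: 0.0694
t 19.85 tcp [0.4507 0.1156 0.1707] jaw yaw -67.6 tilt x [-0.0238  0.0072 -0.9997] shift cm [ 3.0297  1.5127 -1.1047]
spin about tool x (down => negative of ccw): -0.6
[ 0.2999  0.097  -0.6625  1.9104  0.0483  1.1748 -1.562 ]
```

View pics/w14.png

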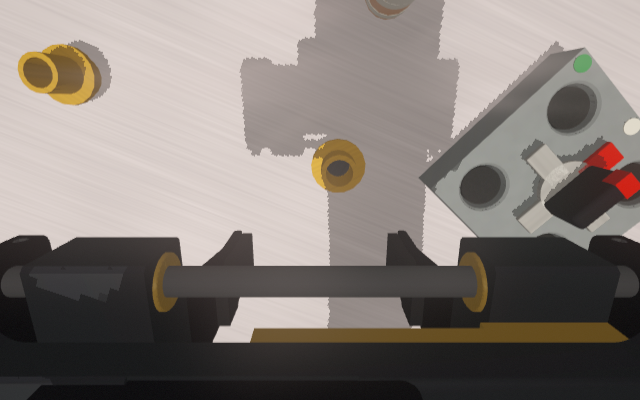

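```bash
cat > bush.py <<'E'
from h import *
def find(name,zc=None):
    im,cam=shot("wrist",name)
    out=[]
    for c,st,mk in blobs(im,(13,110,30),(26,255,255),150):
        if c[1]>240: continue
        ct=max(cv2.findContours(mk.astype(np.uint8),0,2)[0],key=cv2.contourArea)
        out.append((c,cv2.minEnclosingCircle(ct)))
        (u,v),rad=out[-1][1]
        p=cast(cam,(u,v),.021); print('blob',c,'circ',(u,v),rad,'->',p, 'expected rad px', np.linalg.norm(proj(cam,p+[.024,0,0])-proj(cam,p)))
    return cam
E
python3 - <<'E'
from bush import *
cam=find("w15")
print(cast(cam,(338,170),.049))
E
```

```text
blob [58.6222 73.8412] circ (57.0, 76.5) 41.60839080810547 -> [0.4539 0.354  0.021 ] expected rad px 29.695123035602762
blob [337.6082 164.9051] circ (337.58966064453125, 165.26217651367188) 26.83203887939453 -> [0.4737 0.1109 0.021 ] expected rad px 27.759978982718646
[0.4749 0.1122 0.049 ]
```

Run:
```python
from h import *
go([.474,.111,.10],-67)
```

```text
t 19.95 tcp [0.4509 0.1156 0.171 ] jaw yaw -67.8 tilt x [-0.0233  0.0072 -0.9997] shift cm [ 7.0411  1.4089 -2.0959]
spin about tool x (down => negative of ccw): -0.8
```

```bash
python3 -m inch '[{"translation":[1.5,0.7,-1],"spin":0},{"translation":[2,0.7,-1],"spin":0},{"translation":[2,0,0],"spin":0},{"translation":[1,0,0],"spin":0},{"translation":[0,0,0],"spin":0},{"translation":[0,0,0],"spin":0}]' 0.3
python3 - <<'E'
from bush import *
cam=find("w16")
go([.474,.111,.039],-67)
E
```

```text
time: 20.7
ee_pos: [0.4741, 0.1104, 0.1037]
eef_rot: [-0.687, -0.136, 0.702, -0.128]
ft_force: [0.8, 0.1, -0.5]
width: 0.0609
blob [ 10.6038 109.3176] circ (0.0, 109.5) 29.500099182128906 -> [0.4613 0.3321 0.021 ] expected rad px 36.5614221145426
blob [321.5086 211.5074] circ (321.23602294921875, 212.6365966796875) 34.69215393066406 -> [0.4726 0.1106 0.021 ] expected rad px 33.30942485771107
t 20.75 tcp [0.4741 0.1104 0.1038] jaw yaw -68.5 tilt x [-0.0226  0.0071 -0.9997] shift cm [ 6.4777  0.0363 -0.1336]
spin about tool x (down => negative of ccw): -1.5
```

View pics/w16.png

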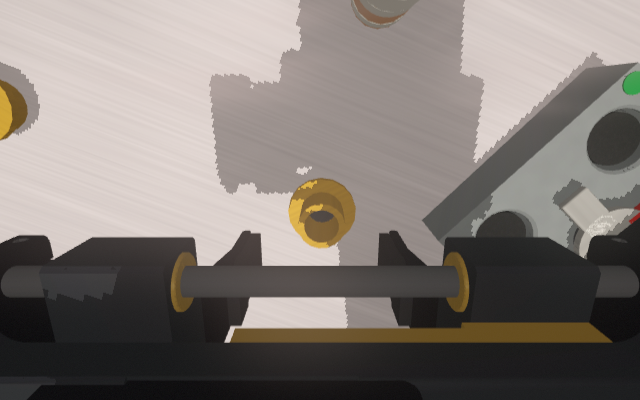

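```bash
python3 -m inch '[{"translation":[1.2,0,-0.05],"spin":0},{"translation":[1.5,0,0],"spin":0},{"translation":[1.5,0,0],"spin":0},{"translation":[1.2,0,0],"spin":0},{"translation":[0.5,0,0],"spin":0},{"translation":[0,0,0],"spin":0}]' 0.35
python3 - <<'E'
from bush import *
cam=find("w17")
go([.473,.111,.039],-67)
E
```

```text
time: 21.5
ee_pos: [0.473, 0.111, 0.0406]
eef_rot: [-0.687, -0.136, 0.702, -0.128]
ft_force: [-0.6, -0.1, -0.5]
width: 0.0567
blob [322.1596 237.7976] circ (322.07757568359375, 246.82696533203125) 45.08523941040039 -> [0.4747 0.1112 0.021 ] expected rad px 44.11605340170652
t 21.55 tcp [0.4732 0.111  0.0408] jaw yaw -68.6 tilt x [-0.0224  0.007  -0.9997] shift cm [ 0.1835 -0.0044  0.01  ]
spin about tool x (down => negative of ccw): -1.6
```

View pics/w17.png

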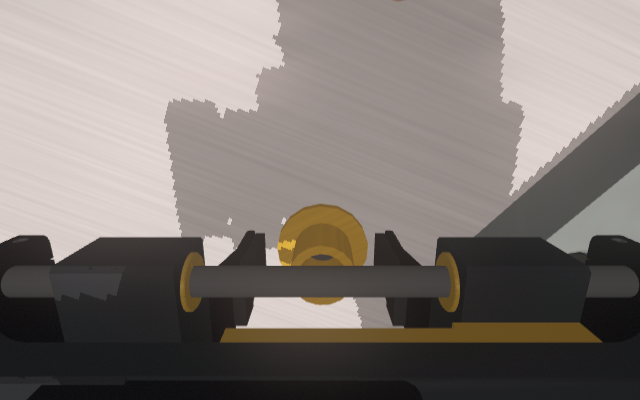

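```bash
python3 -m inch '[{"translation":[0,0,0],"spin":0},{"translation":[0,0,0],"spin":0},{"translation":[0,0,0],"spin":0},{"translation":[-1,0,0],"spin":0},{"translation":[-2.5,0,0],"spin":0},{"translation":[-3.5,0,0],"spin":0},{"translation":[-3.5,0,0],"spin":0},{"translation":[-2,0,0],"spin":0},{"translation":[0,0,0],"spin":0}]' 1 50
python3 - <<'E'
from h import *
go([.4752,-.0885,.165],-67)
shot("wrist","w18")
E
```

```text
time: 22.68
ee_pos: [0.4761, 0.1105, 0.1734]
eef_rot: [-0.688, -0.136, 0.701, -0.128]
ft_force: [-1.1, 1.0, -2.6]
width: 0.029
t 22.68 tcp [0.4761 0.1105 0.1734] jaw yaw -68.5 tilt x [-0.0198  0.0073 -0.9998] shift cm [ 0.6995 18.4985  7.3636]
spin about tool x (down => negative of ccw): -1.5
```

View pics/w18.png

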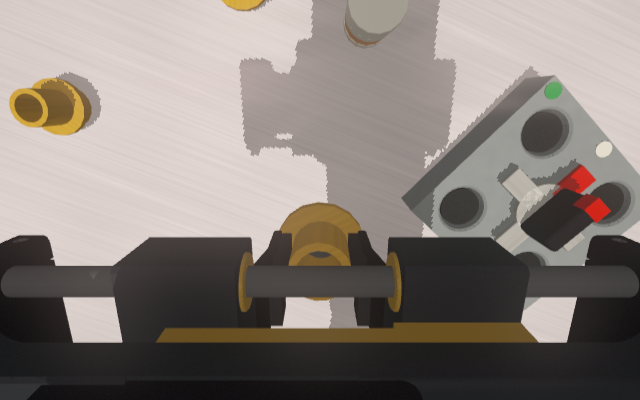

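```bash
python3 -m inch '[{"translation":[0,1.5,0.6],"spin":0},{"translation":[0,3,1.2],"spin":0},{"translation":[0,3.5,1.4],"spin":0},{"translation":[0,3.5,1.4],"spin":0},{"translation":[0,3.5,1.4],"spin":0},{"translation":[0,2,0.8],"spin":0},{"translation":[0,0.8,0.3],"spin":0},{"translation":[0,0,0],"spin":0},{"translation":[0,0,0],"spin":0}]'
python3 - <<'E'
from h import *
go([.4752,-.0885,.165],-67)
shot("wrist","w19")
E
```

```text
time: 23.85
ee_pos: [0.4682, -0.0929, 0.1626]
eef_rot: [-0.683, -0.137, 0.706, -0.126]
ft_force: [0.7, 0.0, -1.3]
width: 0.0289
t 23.85 tcp [ 0.4682 -0.0929  0.1626] jaw yaw -68.6 tilt x [-0.0353  0.009  -0.9993] shift cm [-0.2585 -0.1619 -0.8092]
spin about tool x (down => negative of ccw): -1.6
```

View pics/w19.png

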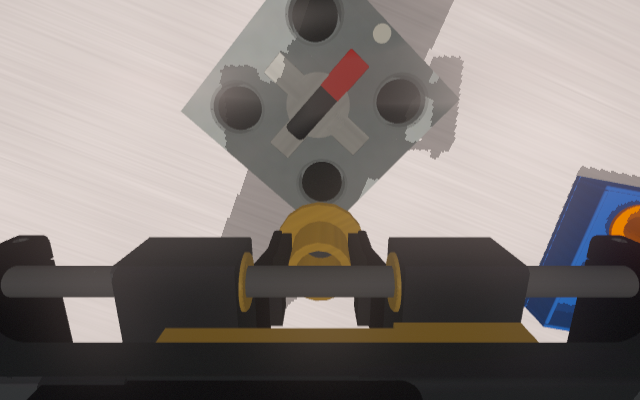

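```bash
python3 - <<'E'
from m import *
for q in [(322,181),(238,107),(399,101)]: print(cast(cam,q,.04))
E
python3 -m inch '[{"translation":[0,-0.2,-0.8],"spin":0},{"translation":[0,0,0],"spin":0},{"translation":[-3,0,0],"spin":0},{"translation":[3,0,0],"spin":0},{"translation":[3,0,0],"spin":0},{"translation":[0,0,0],"spin":0},{"translation":[0,0,0],"spin":0}]'
python3 - <<'E'
from h import *
go([.4757,-.088,.11],-67)
E
```

```text
[ 0.4777 -0.0879  0.04  ]
[ 0.5081 -0.0073  0.04  ]
[ 0.5565 -0.1189  0.04  ]
time: 24.78
ee_pos: [0.4762, -0.0843, 0.1338]
eef_rot: [-0.684, -0.139, 0.705, -0.128]
ft_force: [0.3, -0.3, -1.8]
width: 0.029
t 24.77 tcp [ 0.4762 -0.0843  0.1338] jaw yaw -68.3 tilt x [-0.0325  0.009  -0.9994] shift cm [2.3819 0.3778 0.1221]
spin about tool x (down => negative of ccw): -1.3
```

```bash
python3 -m inch '[{"translation":[0.8,0.35,0.1],"spin":0},{"translation":[1.2,0,0],"spin":0},{"translation":[1,0,0],"spin":0},{"translation":[0.6,0,0],"spin":0},{"translation":[0,0,0],"spin":0},{"translation":[0,0,0],"spin":0}]'
python3 - <<'E'
from h import *
go([.4764,-.088,.084],-67)
shot("wrist","w20")
E
```

```text
time: 25.52
ee_pos: [0.4763, -0.088, 0.097]
eef_rot: [-0.684, -0.138, 0.704, -0.128]
ft_force: [-0.0, 0.7, -1.2]
width: 0.0289
t 25.52 tcp [ 0.4763 -0.088   0.097 ] jaw yaw -68.3 tilt x [-0.0304  0.0084 -0.9995] shift cm [ 1.2943  0.029  -0.0383]
spin about tool x (down => negative of ccw): -1.3
```

View pics/w20.png

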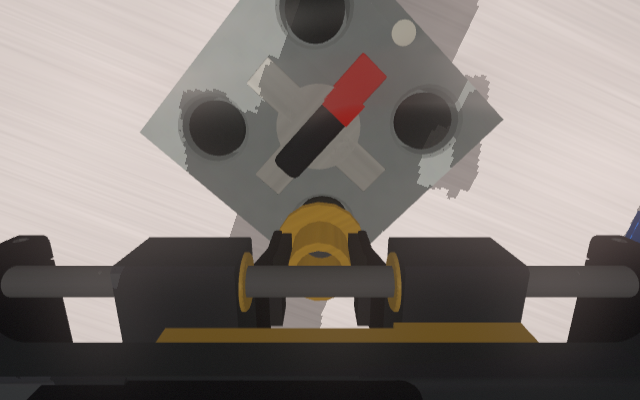

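```bash
cat > inhand.py <<'E'
from h import *
def off(im,name=None):
    # bronze blob in hand: find topmost row, report shoulder edge in tool frame
    m=optics.camera_model("wrist");K=m['camera_matrix'];T=m['tool_from_camera']
    h=cv2.cvtColor(im,cv2.COLOR_RGB2HSV); mk=cv2.inRange(h,(13,110,30),(26,255,255)); mk[:, :260]=0; mk[:,380:]=0; mk[:190]=0
    n,l,st,c=cv2.connectedComponentsWithStats(mk); i=1+np.argmax(st[1:,4]); mk=(l==i)
    pts=[]
    for u in range(st[i,0]+6,st[i,0]+st[i,2]-6):
        v=np.where(mk[:,u])[0]
        if len(v) and v.min()<238:
            d=T[:3,:3]@np.linalg.inv(K)@[u,v.min()-.5,1]; o=T[:3,3]; p=o+d*(.018-o[0])/d[0]; pts.append(p[1:])
    pts=np.array(pts)
    A=np.c_[2*pts,np.ones(len(pts))]; s=np.linalg.lstsq(A,(pts**2).sum(1),rcond=None)[0]
    print('shoulder centre in tool y,z (mm):',s[:2]*1e3,'radius',1e3*np.sqrt(s[2]+s[0]**2+s[1]**2), 'top edge-24:',(pts[:,1].min()*1e3+24), len(pts))
E
python3 - <<'E'
from inhand import *
off(cv2.imread("pics/w20.png")[:,:,::-1].copy())
E
```

```text
shoulder centre in tool y,z (mm): [-0.3647 -5.694 ] radius 21.53072005019234 top edge-24: -3.162895454891533 70
```

```bash
python3 -m inch '[{"translation":[0.8,0.05,0.1],"spin":0},{"translation":[0.5,0,0],"spin":0},{"translation":[0,0,0],"spin":0}]'; python3 -m inch '[{"translation":[0.5,0,0],"spin":0},{"translation":[0.4,0,0],"spin":0},{"translation":[0,0,0],"spin":0}]'
python3 - <<'E'
from h import *
go([.4753,-.0885,.074],-67);print(r.read_state()['ft_force'])
E
```

```text
time: 25.95
ee_pos: [0.4753, -0.0888, 0.0834]
eef_rot: [-0.685, -0.138, 0.704, -0.128]
ft_force: [0.6, 0.4, -1.2]
width: 0.0288
time: 26.32
ee_pos: [0.4755, -0.0888, 0.0745]
eef_rot: [-0.685, -0.138, 0.704, -0.129]
ft_force: [0.9, -1.0, -0.9]
width: 0.0292
t 26.32 tcp [ 0.4755 -0.0888  0.0745] jaw yaw -68.3 tilt x [-0.0289  0.0078 -0.9996] shift cm [ 0.0477 -0.0375  0.0036]
spin about tool x (down => negative of ccw): -1.3
[ 0.8905 -1.032  -0.9396]
```

```bash
python3 -m inch '[{"translation":[0.4,0,0],"spin":0},{"translation":[0.5,0,0],"spin":0},{"translation":[0.6,0,0],"spin":0}]' 1 58; python3 -m inch '[{"translation":[0.6,0,0],"spin":0},{"translation":[0.6,0,0],"spin":0}]'
python3 - <<'E'
from h import *
go([.4753,-.0885,.064],-67);print(r.read_state()['ft_force'])
E
```

```text
time: 26.7
ee_pos: [0.4768, -0.0886, 0.0669]
eef_rot: [-0.685, -0.137, 0.704, -0.13]
ft_force: [-27.1, 8.3, 79.6]
width: 0.0288
time: 26.95
ee_pos: [0.4778, -0.0882, 0.066]
eef_rot: [-0.685, -0.135, 0.704, -0.131]
ft_force: [-37.4, 5.1, 89.4]
width: 0.0287
t 26.95 tcp [ 0.4778 -0.0882  0.066 ] jaw yaw -68.3 tilt x [-0.0283 -0.0003 -0.9996] shift cm [ 0.2116 -0.0573  0.2375]
spin about tool x (down => negative of ccw): -1.3
[-37.4458   5.1174  89.3852]
```

```bash
python3 -m inch '[{"translation":[-0.1,0,0.15],"spin":0},{"translation":[0,0,0],"spin":0}]'
python3 - <<'E'
from h import *
go([.4753,-.0885,.064],-67);print(r.read_state()['ft_force']);shot("wrist","w21");shot("scene","s21")
im=cv2.imread("pics/s21.png")[150:260,240:400]; cv2.imwrite("pics/s21z.png",cv2.resize(im,None,fx=4.5,fy=4.5,interpolation=cv2.INTER_CUBIC))
E
```

```text
time: 27.2
ee_pos: [0.4773, -0.0886, 0.0688]
eef_rot: [-0.685, -0.134, 0.703, -0.132]
ft_force: [0.2, -0.1, -2.4]
width: 0.0288
t 27.2 tcp [ 0.4773 -0.0886  0.0688] jaw yaw -68.3 tilt x [-0.0256 -0.0016 -0.9997] shift cm [ 0.4872 -0.0843  0.1693]
spin about tool x (down => negative of ccw): -1.3
[ 0.2416 -0.1226 -2.3738]
```

View pics/w21.png

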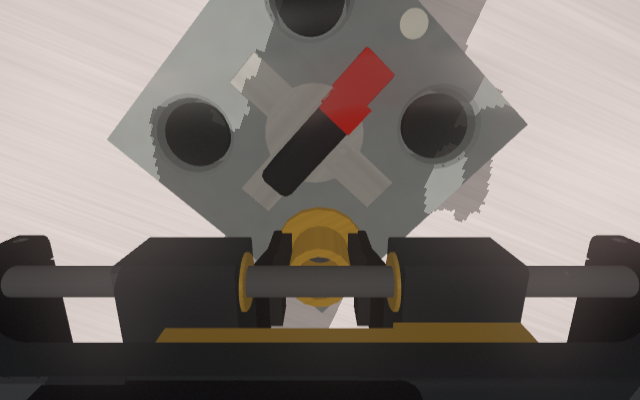

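View pics/s21z.png

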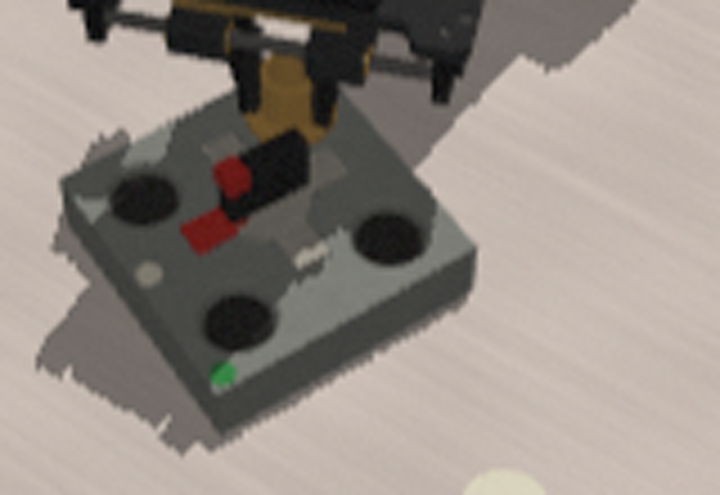

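```bash
python3 -m inch '[{"translation":[0,0,0.1],"spin":0},{"translation":[0,0,0],"spin":0}]'; python3 -m inch '[{"translation":[0.1,0,0],"spin":0},{"translation":[0.1,0,0],"spin":0}]';python3 -m inch '[{"translation":[0.1,0,0],"spin":0},{"translation":[0.1,0,0],"spin":0}]'
python3 - <<'E'
from h import *
go([.4753,-.0885,.064],-67);print(r.read_state()['ft_force'],r.read_state()['torque'])
E
```

```text
time: 27.55
ee_pos: [0.4769, -0.0885, 0.0679]
eef_rot: [-0.686, -0.135, 0.703, -0.132]
ft_force: [1.1, 0.3, 0.0]
width: 0.029
time: 27.8
ee_pos: [0.4769, -0.0884, 0.0665]
eef_rot: [-0.685, -0.135, 0.703, -0.132]
ft_force: [-6.9, 1.2, 23.9]
width: 0.0288
time: 28.05
ee_pos: [0.4769, -0.0884, 0.0665]
eef_rot: [-0.685, -0.135, 0.704, -0.132]
ft_force: [-4.9, 1.8, 16.4]
width: 0.029
t 28.05 tcp [ 0.4769 -0.0884  0.0665] jaw yaw -68.3 tilt x [-0.0265 -0.0012 -0.9996] shift cm [ 0.2514 -0.0478  0.1409]
spin about tool x (down => negative of ccw): -1.3
[-4.9373  1.7517 16.4114] [0.477  1.2222 0.0176]
```

```bash
python3 -m inch '[{"translation":[-0.1,0,0],"spin":0},{"translation":[0,0,0],"spin":0},{"translation":[0,0,0],"spin":0}]' 0.6 50;  python3 -m inch '[{"translation":[0.1,0,0],"spin":0},{"translation":[0,0,0],"spin":0}]'; python3 -m inch '[{"translation":[0.1,0,0],"spin":0},{"translation":[0.1,0,0],"spin":0},{"translation":[0,0,0],"spin":0}]'; python3 -m inch '[{"translation":[0.1,0,0],"spin":0},{"translation":[0.1,0,0],"spin":0},{"translation":[0,0,0],"spin":0}]'
```

```text
time: 28.42
ee_pos: [0.4759, -0.0889, 0.0669]
eef_rot: [-0.684, -0.134, 0.704, -0.132]
ft_force: [-0.5, 0.0, -0.7]
width: 0.0345
time: 28.68
ee_pos: [0.4755, -0.089, 0.0655]
eef_rot: [-0.684, -0.135, 0.705, -0.132]
ft_force: [0.5, -0.4, -1.0]
width: 0.0348
time: 29.05
ee_pos: [0.4754, -0.089, 0.0632]
eef_rot: [-0.684, -0.135, 0.705, -0.132]
ft_force: [-0.5, 0.3, 0.0]
width: 0.0346
time: 29.42
ee_pos: [0.4755, -0.089, 0.0628]
eef_rot: [-0.684, -0.134, 0.705, -0.132]
ft_force: [-0.5, 0.5, 1.1]
width: 0.0346
```

```bash
python3 -m inch '[{"translation":[0.1,0,0],"spin":0},{"translation":[0.1,0,0],"spin":0}]'
python3 - <<'E'
from h import *
s,e,M=tcp(); print(e,s['ft_force'])
E
```

```text
time: 29.68
ee_pos: [0.4757, -0.089, 0.0624]
eef_rot: [-0.684, -0.134, 0.705, -0.132]
ft_force: [-8.8, 1.7, 19.7]
width: 0.0343
[ 0.4757 -0.089   0.0624] [-8.829  1.673 19.743]
```

```bash
python3 -m inch '[{"translation":[-0.2,0,0],"spin":0},{"translation":[0,0,0],"spin":0},{"translation":[-2,0,0],"spin":0},{"translation":[-3,0,0],"spin":0},{"translation":[-3,0,0],"spin":0},{"translation":[-2,0,0],"spin":0},{"translation":[0,0,0],"spin":0},{"translation":[0,0,0],"spin":0}]' 0.5
python3 - <<'E'
from h import *
shot("wrist","w22");shot("side","d22");im,_=shot("scene","s22")
im=cv2.imread("pics/s22.png")[140:350,200:520]; cv2.imwrite("pics/s22z.png",cv2.resize(im,None,fx=2.4,fy=2.4,interpolation=cv2.INTER_CUBIC))
go([.474,.25,.2],-67); print(r.read_state()['joint_positions'])
E
```

```text
time: 30.68
ee_pos: [0.4778, -0.0887, 0.1646]
eef_rot: [-0.683, -0.134, 0.706, -0.132]
ft_force: [0.8, 1.0, -0.6]
width: 0.0435
t 30.82 tcp [ 0.4778 -0.0887  0.1647] jaw yaw -68.3 tilt x [-0.0323 -0.002  -0.9995] shift cm [ -3.5833 -31.6459 -12.0542]
spin about tool x (down => negative of ccw): -1.3
[ 0.5431  0.1428 -0.4889  1.8688  0.0765  1.1798 -1.1653]
```

View pics/w22.png

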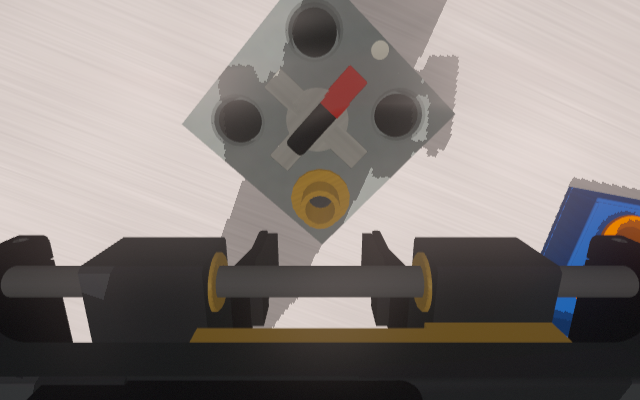

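View pics/s22z.png

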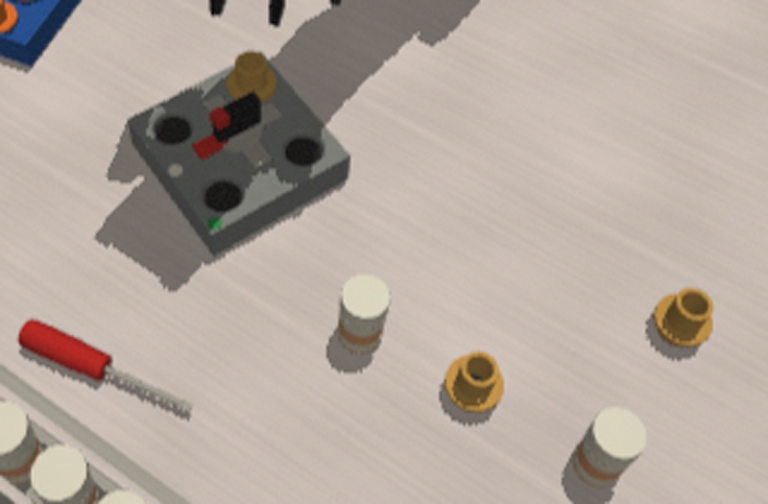

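```bash
python3 -m inch '[{"translation":[0,-1.8,-1.7],"spin":0},{"translation":[0,-3.6,-3.4],"spin":0},{"translation":[0,-3.6,-3.4],"spin":0},{"translation":[0,-3.6,-3.4],"spin":0},{"translation":[0,-3.6,-3.4],"spin":0},{"translation":[0,-3.6,-3.4],"spin":0},{"translation":[0,-3,-2.8],"spin":0},{"translation":[0,-1.5,-1.4],"spin":0},{"translation":[0,0,0],"spin":0},{"translation":[0,0,0],"spin":0}]' 0.3
python3 - <<'E'
from bush import *
print(cast(( optics.camera_model("wrist")['camera_matrix'], np.eye(4)),(321,198),1) is None)
cam=find("w23"); go([.604,.232,.1],-67)
E
```

```text
time: 32.08
ee_pos: [0.6021, 0.2283, 0.1506]
eef_rot: [-0.679, -0.133, 0.71, -0.129]
ft_force: [-0.0, 0.5, -0.9]
width: 0.0609
False
blob [321.7511 179.3603] circ (321.7579040527344, 179.90748596191406) 28.41876983642578 -> [0.6096 0.2317 0.021 ] expected rad px 28.920272149008625
t 32.12 tcp [0.602  0.2282 0.1507] jaw yaw -68.6 tilt x [-0.0438 -0.0029 -0.999 ] shift cm [ 5.0518 -0.2166 -0.5357]
spin about tool x (down => negative of ccw): -1.6
```

View pics/w23.png

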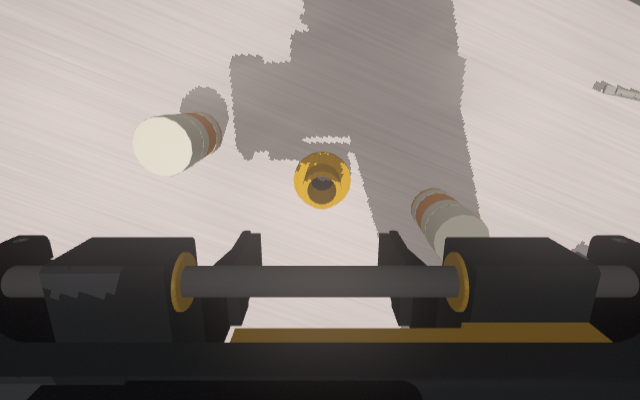

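```bash
python3 -m inch '[{"translation":[-1.5,0,-0.35],"spin":0},{"translation":[-1.5,-0.1,-0.4],"spin":0},{"translation":[-1.5,-0.1,0],"spin":0},{"translation":[-1.5,0,0],"spin":0},{"translation":[0,0,0],"spin":0},{"translation":[0,0,0],"spin":0}]'; python3 -m inch '[{"translation":[5,0,0],"spin":0},{"translation":[4,0,0],"spin":0},{"translation":[0,0,0],"spin":0},{"translation":[0,0,0],"spin":0}]'
python3 - <<'E'
from bush import *
cam=find("w24"); go([.6095,.2315,.04],-67)
E
```

```text
time: 32.88
ee_pos: [0.6124, 0.2308, 0.2168]
eef_rot: [-0.681, -0.132, 0.709, -0.128]
ft_force: [0.1, -0.0, -0.8]
width: 0.061
time: 33.38
ee_pos: [0.6087, 0.2306, 0.1253]
eef_rot: [-0.681, -0.132, 0.709, -0.128]
ft_force: [0.3, 0.0, -0.3]
width: 0.0609
blob [193.7675 138.9956] circ (189.5, 140.0) 20.23002815246582 -> [0.6159 0.3366 0.021 ] expected rad px 32.96241215791834
blob [320.9775 197.741 ] circ (321.0, 198.61904907226562) 31.63495445251465 -> [0.609  0.2315 0.021 ] expected rad px 30.942753071117995
blob [436.4375 223.6906] circ (443.74615478515625, 231.25384521484375) 22.986507415771484 -> [0.6189 0.1321 0.021 ] expected rad px 30.720778038394734
t 33.42 tcp [0.6086 0.2305 0.1252] jaw yaw -68.8 tilt x [-0.0403 -0.0029 -0.9992] shift cm [ 8.5072  0.0392 -0.4477]
spin about tool x (down => negative of ccw): -1.8
```

```bash
python3 -m inch '[{"translation":[1.5,0,-0.2],"spin":0},{"translation":[2,0,-0.2],"spin":0},{"translation":[2,0,0],"spin":0},{"translation":[1.5,0,0],"spin":0},{"translation":[1,0,0],"spin":0},{"translation":[0,0,0],"spin":0}]' 0.35
python3 - <<'E'
from bush import *
cam=find("w25"); go([.609,.2315,.04],-67)
E
```

```text
time: 34.17
ee_pos: [0.6098, 0.2321, 0.0407]
eef_rot: [-0.681, -0.132, 0.709, -0.128]
ft_force: [0.5, -0.8, -0.4]
width: 0.0561
blob [131.645 173.423] circ (116.01614379882812, 178.67620849609375) 40.79545974731445 -> [0.6085 0.3404 0.021 ] expected rad px 46.7442666787625
blob [321.4738 238.4993] circ (321.3636474609375, 248.5454559326172) 44.7089729309082 -> [0.6101 0.2321 0.021 ] expected rad px 43.71628105803635
t 34.23 tcp [0.6101 0.2322 0.0413] jaw yaw -68.8 tilt x [-0.0381 -0.0022 -0.9993] shift cm [0.1358 0.0279 0.1272]
spin about tool x (down => negative of ccw): -1.8
```

View pics/w25.png

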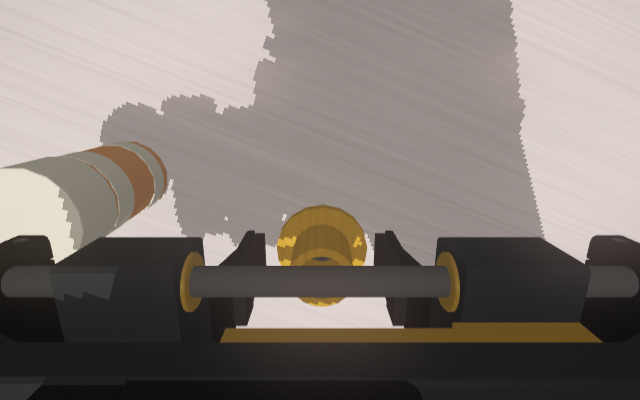

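```bash
python3 -m inch '[{"translation":[0,0,0],"spin":0},{"translation":[0,0,0],"spin":0},{"translation":[0,0,0],"spin":0},{"translation":[-1,0,0],"spin":0},{"translation":[-2.5,0,0],"spin":0},{"translation":[-3,0,0],"spin":0},{"translation":[-3,0,0],"spin":0},{"translation":[-2,0,0],"spin":0},{"translation":[0,0,0],"spin":0}]' 1 50
python3 - <<'E'
from h import *
go([.588,-.0395,.155],-67)
shot("wrist","w26")
E
```

```text
time: 35.35
ee_pos: [0.6152, 0.2329, 0.1645]
eef_rot: [-0.683, -0.132, 0.707, -0.128]
ft_force: [0.9, 0.8, -1.3]
width: 0.0292
t 35.35 tcp [0.6152 0.2329 0.1645] jaw yaw -68.8 tilt x [-0.0347 -0.0008 -0.9994] shift cm [ 1.066  24.4287 12.349 ]
spin about tool x (down => negative of ccw): -1.8
```

View pics/w26.png

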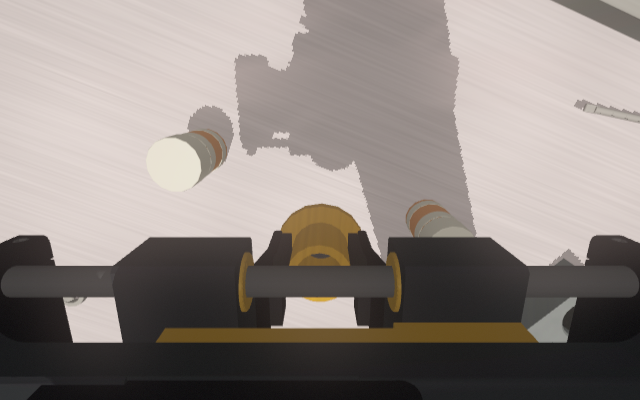

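```bash
python3 -m inch '[{"translation":[0,1.2,0.6],"spin":0},{"translation":[0,2.4,1.2],"spin":0},{"translation":[0,3,1.5],"spin":0},{"translation":[0,3,1.5],"spin":0},{"translation":[0,3,1.5],"spin":0},{"translation":[0,3,1.5],"spin":0},{"translation":[0,3,1.5],"spin":0},{"translation":[0,2.5,1.3],"spin":0},{"translation":[0,1.5,0.8],"spin":0},{"translation":[0,0.7,0.4],"spin":0},{"translation":[0,0,0],"spin":0},{"translation":[0,0,0],"spin":0}]'
python3 - <<'E'
from h import *
go([.588,-.0395,.1],-67)
shot("wrist","w27")
E
```

```text
time: 36.9
ee_pos: [0.5804, -0.0438, 0.1538]
eef_rot: [-0.676, -0.131, 0.714, -0.127]
ft_force: [-0.9, -0.2, -1.1]
width: 0.0292
t 36.9 tcp [ 0.5804 -0.0438  0.1538] jaw yaw -69.0 tilt x [-0.0534 -0.0045 -0.9986] shift cm [ 5.3332 -0.0458 -1.1403]
spin about tool x (down => negative of ccw): -2.0
```

View pics/w27.png

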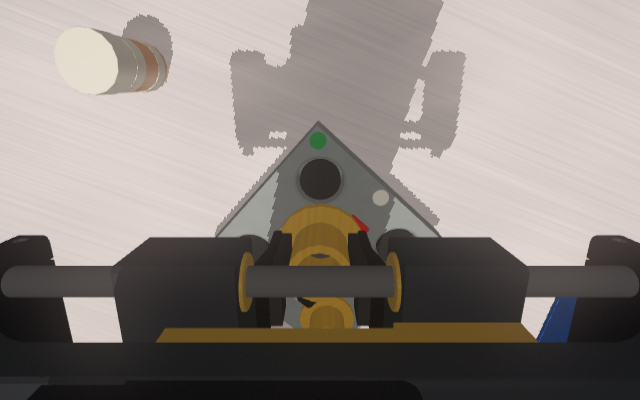

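Run:
```python
from inhand import *
for n in ["w19","w20","w21","w26","w27"]: off(cv2.imread(f"pics/{n}.png")[:,:,::-1].copy())
from m import *
print(cast(cam,(320,179),.04))
```

```text
shoulder centre in tool y,z (mm): [-0.5037 -5.3005] radius 21.60797435155098 top edge-24: -3.1771558990686266 69
shoulder centre in tool y,z (mm): [-0.3834 -5.7061] radius 21.534483499150767 top edge-24: -3.1787102678122885 70
shoulder centre in tool y,z (mm): [-0.7617 -1.7733] radius 22.654837185011562 top edge-24: -0.568373501114543 66
shoulder centre in tool y,z (mm): [-0.3336 -3.852 ] radius 22.062337099039485 top edge-24: -2.134778863149382 68
shoulder centre in tool y,z (mm): [-0.4432 -4.0698] radius 22.101793827309262 top edge-24: -2.136857418526553 68
[ 0.5909 -0.0376  0.04  ]
```

```bash
python3 -m inch '[{"translation":[1,-0.1,-0.4],"spin":0},{"translation":[2,-0.1,-0.4],"spin":0},{"translation":[2,-0.1,-0.4],"spin":0},{"translation":[1,0,0],"spin":0},{"translation":[0,0,0],"spin":0},{"translation":[0,0,0],"spin":0}]'
python3 - <<'E'
from h import *
go([.5892,-.039,.087],-67)
E
```

```text
time: 37.7
ee_pos: [0.5871, -0.0341, 0.0875]
eef_rot: [-0.675, -0.132, 0.714, -0.128]
ft_force: [-1.5, -0.2, -0.7]
width: 0.0287
t 37.7 tcp [ 0.5871 -0.0341  0.0875] jaw yaw -68.8 tilt x [-0.0558 -0.0036 -0.9984] shift cm [ 0.0356  0.532  -0.019 ]
spin about tool x (down => negative of ccw): -1.8
```

```bash
python3 -m inch '[{"translation":[0,0.5,0],"spin":0},{"translation":[0,0,0],"spin":0},{"translation":[0,0,0],"spin":0}]'
python3 - <<'E'
from h import *
go([.5892,-.039,.087],-67); shot("wrist","w28")
E
```

```text
time: 38.08
ee_pos: [0.5899, -0.0397, 0.0888]
eef_rot: [-0.676, -0.132, 0.714, -0.128]
ft_force: [0.4, 0.6, -1.6]
width: 0.0291
t 38.08 tcp [ 0.5899 -0.0397  0.0888] jaw yaw -68.9 tilt x [-0.0533 -0.0041 -0.9986] shift cm [ 0.1876 -0.0853  0.0354]
spin about tool x (down => negative of ccw): -1.9
```

View pics/w28.png

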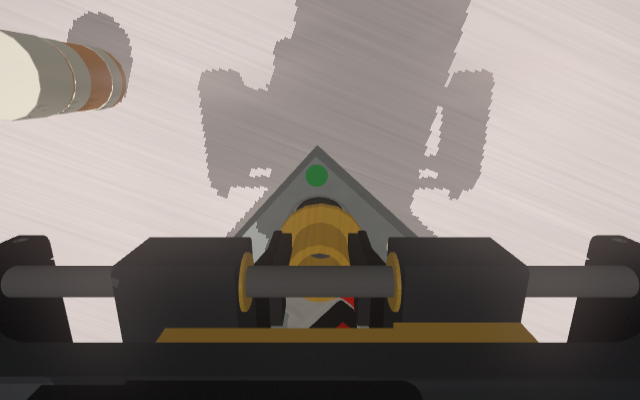

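```bash
python3 -m inch '[{"translation":[0.5,-0.05,-0.02],"spin":0},{"translation":[0.3,0,0],"spin":0},{"translation":[0,0,0],"spin":0}]'; python3 -m inch '[{"translation":[0.3,0,-0.02],"spin":0},{"translation":[0.2,0,0],"spin":0}]'
python3 - <<'E'
from h import *
go([.5892,-.039,.075],-67); print(r.read_state()['ft_force'])
E
```

```text
time: 38.5
ee_pos: [0.5901, -0.0386, 0.0807]
eef_rot: [-0.677, -0.132, 0.713, -0.128]
ft_force: [0.4, 0.4, -2.2]
width: 0.029
time: 38.75
ee_pos: [0.5903, -0.0386, 0.0765]
eef_rot: [-0.677, -0.132, 0.713, -0.128]
ft_force: [-2.6, -0.1, 6.3]
width: 0.0291
t 38.75 tcp [ 0.5903 -0.0386  0.0765] jaw yaw -68.8 tilt x [-0.0513 -0.0041 -0.9987] shift cm [ 0.1575 -0.0022  0.1057]
spin about tool x (down => negative of ccw): -1.8
[-2.6169 -0.0994  6.2807]
```

```bash
python3 -m inch '[{"translation":[0,0,0.1],"spin":0},{"translation":[0.2,0,0.02],"spin":0},{"translation":[0.2,0,0],"spin":0}]'
python3 - <<'E'
from h import *
go([.5892,-.039,.075],-67); print(r.read_state()['ft_force'])
E
```

```text
time: 39.12
ee_pos: [0.5901, -0.0386, 0.074]
eef_rot: [-0.678, -0.132, 0.712, -0.128]
ft_force: [-2.0, 0.5, 6.5]
width: 0.0291
t 39.12 tcp [ 0.5901 -0.0386  0.074 ] jaw yaw -68.8 tilt x [-0.0484 -0.004  -0.9988] shift cm [-0.0951 -0.0005  0.1027]
spin about tool x (down => negative of ccw): -1.8
[-2.0171  0.4838  6.4661]
```

```bash
python3 -m inch '[{"translation":[0.2,0,0.05],"spin":0},{"translation":[0.2,0,0.02],"spin":0}]' 1 58;  python3 -m inch '[{"translation":[0.2,0,0.02],"spin":0},{"translation":[0.2,0,0],"spin":0}]'; python3 -m inch '[{"translation":[0.2,0,0.02],"spin":0},{"translation":[0.2,0,0],"spin":0}]'
```

```text
time: 39.38
ee_pos: [0.59, -0.0386, 0.0715]
eef_rot: [-0.678, -0.132, 0.711, -0.128]
ft_force: [-1.0, 0.9, 7.3]
width: 0.0287
time: 39.62
ee_pos: [0.5901, -0.0387, 0.0695]
eef_rot: [-0.679, -0.131, 0.711, -0.129]
ft_force: [-7.0, -1.0, 23.1]
width: 0.0291
time: 39.88
ee_pos: [0.5901, -0.0387, 0.0695]
eef_rot: [-0.679, -0.131, 0.711, -0.129]
ft_force: [-8.0, 0.3, 22.4]
width: 0.0285
```

```bash
python3 -m inch '[{"translation":[-0.1,0,0],"spin":0},{"translation":[0,0,0],"spin":0},{"translation":[0,0,0],"spin":0}]' 0.6 50;  python3 -m inch '[{"translation":[0.2,0,0],"spin":0},{"translation":[0,0,0],"spin":0}]'; python3 -m inch '[{"translation":[0.2,0,0],"spin":0},{"translation":[0.1,0,0],"spin":0}]'; python3 -m inch '[{"translation":[0.1,0,0],"spin":0},{"translation":[0.1,0,0],"spin":0}]'
```

```text
time: 40.25
ee_pos: [0.5894, -0.0392, 0.0703]
eef_rot: [-0.678, -0.13, 0.711, -0.129]
ft_force: [-0.9, 0.3, 0.3]
width: 0.0348
time: 40.5
ee_pos: [0.5889, -0.0394, 0.0675]
eef_rot: [-0.678, -0.13, 0.712, -0.129]
ft_force: [0.3, -0.9, 0.2]
width: 0.0348
time: 40.75
ee_pos: [0.5887, -0.0394, 0.0642]
eef_rot: [-0.678, -0.13, 0.712, -0.129]
ft_force: [0.9, 0.7, 0.5]
width: 0.0345
time: 41.0
ee_pos: [0.5888, -0.0394, 0.0627]
eef_rot: [-0.678, -0.13, 0.712, -0.129]
ft_force: [-4.6, -0.0, 12.4]
width: 0.0347
```

```bash
python3 -m inch '[{"translation":[0.1,0,0],"spin":0},{"translation":[0.12,0,0],"spin":0},{"translation":[0.12,0,0],"spin":0}]'; python3 -m inch '[{"translation":[0.12,0,0],"spin":0},{"translation":[0.12,0,0],"spin":0}]'
```

```text
time: 41.38
ee_pos: [0.5889, -0.0394, 0.0627]
eef_rot: [-0.678, -0.13, 0.712, -0.129]
ft_force: [-6.1, 0.3, 12.7]
width: 0.0352
time: 41.62
ee_pos: [0.5889, -0.0394, 0.0627]
eef_rot: [-0.678, -0.129, 0.712, -0.13]
ft_force: [-6.3, 0.1, 11.8]
width: 0.0345
```

```bash
python3 -m inch '[{"translation":[0.25,0,0],"spin":0},{"translation":[0.25,0,0],"spin":0}]'; python3 -m inch '[{"translation":[-0.2,0,0],"spin":0},{"translation":[0,0,0],"spin":0},{"translation":[-2,0,0],"spin":0},{"translation":[-3,0,0],"spin":0},{"translation":[-3,0,0],"spin":0},{"translation":[-3,0,0],"spin":0},{"translation":[0,0,0],"spin":0},{"translation":[0,0,0],"spin":0}]' 0.5
python3 - <<'E'
from h import *
im,cam=shot("wrist","w29");shot("side","d29");shot("scene","s29")
im=cv2.imread("pics/s29.png")[140:350,200:520]; cv2.imwrite("pics/s29z.png",cv2.resize(im,None,fx=2.4,fy=2.4,interpolation=cv2.INTER_CUBIC))
im=cv2.imread("pics/d29.png")[100:370,220:400]; cv2.imwrite("pics/d29z.png",cv2.resize(im,None,fx=2.2,fy=2.2,interpolation=cv2.INTER_CUBIC))
go([.45,.35,.2],-67)
E
```

```text
time: 41.88
ee_pos: [0.589, -0.0393, 0.0624]
eef_rot: [-0.678, -0.128, 0.712, -0.13]
ft_force: [-12.4, -0.6, 28.2]
width: 0.035
time: 42.88
ee_pos: [0.5948, -0.0375, 0.1829]
eef_rot: [-0.679, -0.129, 0.711, -0.131]
ft_force: [1.0, -0.2, 0.6]
width: 0.0434
t 43.02 tcp [ 0.5947 -0.0375  0.1823] jaw yaw -68.9 tilt x [-0.044 -0.011 -0.999] shift cm [ -1.5561 -41.3658  -0.4032]
spin about tool x (down => negative of ccw): -1.9
```

View pics/w29.png

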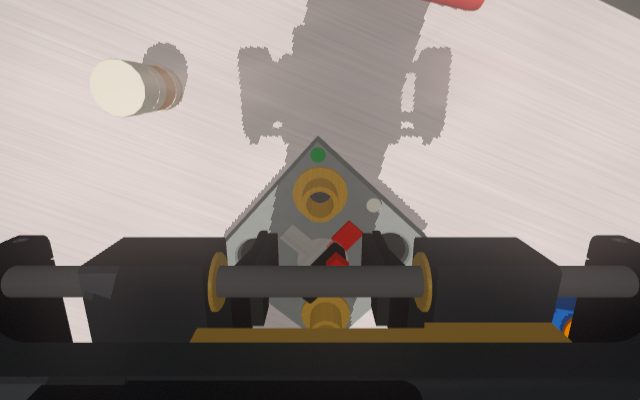

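View pics/s29z.png

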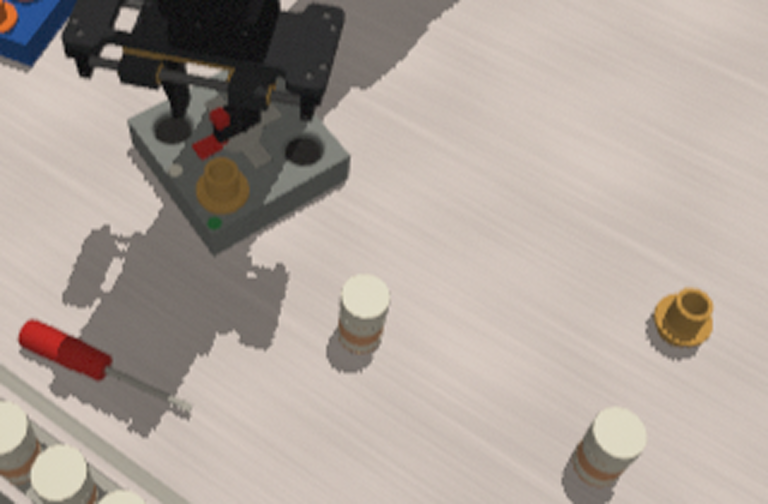

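View pics/d29z.png

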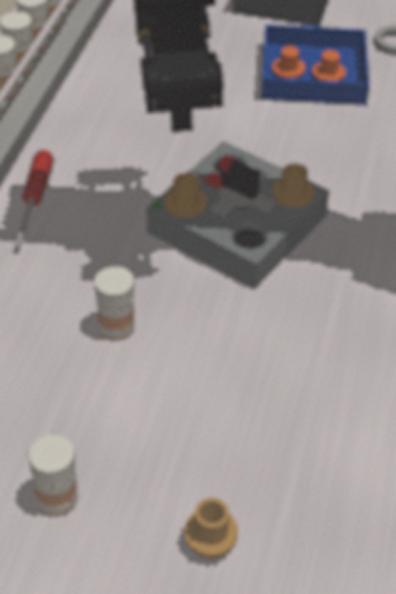

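```bash
python3 -m inch '[{"translation":[-0.5,-2.5,0],"spin":0},{"translation":[-0.3,-5.5,0],"spin":0},{"translation":[-0.3,-5.9,0],"spin":0},{"translation":[-0.3,-5.9,0],"spin":0},{"translation":[-0.3,-5.9,0],"spin":0},{"translation":[-0.3,-5.9,0],"spin":0},{"translation":[-0.3,-5.9,0],"spin":0},{"translation":[0,-3,0],"spin":0},{"translation":[0,0,0],"spin":-10.3},{"translation":[0,0,0],"spin":-10.3},{"translation":[0,0,0],"spin":-10.3},{"translation":[0,0,0],"spin":-10.3},{"translation":[0,0,0],"spin":-10.3},{"translation":[0,0,0],"spin":-10.3},{"translation":[0,0,0],"spin":-10.3},{"translation":[0,0,0],"spin":-10.3},{"translation":[0,0,0],"spin":-10.3},{"translation":[0,0,0],"spin":0}]' 0.3
python3 - <<'E'
from bush import *
cam=find("w30"); go([.456,.35,.12],23.6); print(r.read_state()['joint_positions'])
E
```

```text
time: 45.28
ee_pos: [0.4189, 0.3688, 0.2063]
eef_rot: [0.35, 0.62, -0.378, 0.591]
ft_force: [-0.4, -0.2, -0.3]
width: 0.0609
blob [352.5464 216.7706] circ (352.5655212402344, 217.19891357421875) 23.22841453552246 -> [0.4564 0.3495 0.021 ] expected rad px 23.141507541982573
t 45.33 tcp [0.4188 0.3688 0.2064] jaw yaw 27.8 tilt x [-0.056  -0.013  -0.9983] shift cm [8.4376 2.8839 3.5234]
spin about tool x (down => negative of ccw): 4.2
[ 0.0577  0.4439 -1.0754  1.6019  0.3551  1.375  -0.5766]
```

View pics/w30.png

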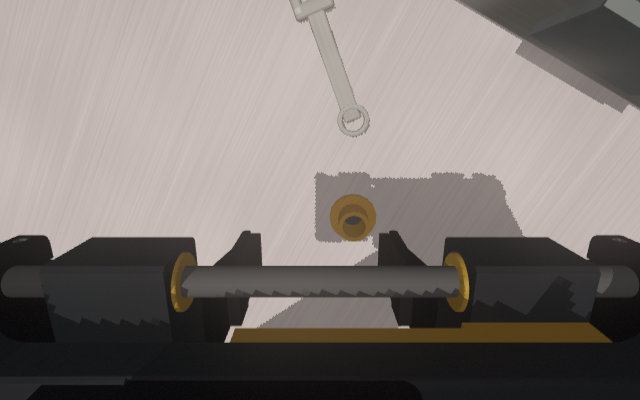

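```bash
python3 -m inch '[{"translation":[0,1.4,1.75],"spin":2},{"translation":[0,1.4,1.75],"spin":2},{"translation":[0,0,0],"spin":0},{"translation":[0,0,0],"spin":0}]';python3 - <<'E'
from bush import *
go([.456,.35,.12],23.6)
E
python3 -m inch '[{"translation":[3,0,0],"spin":0},{"translation":[3,0,0],"spin":0},{"translation":[0,0,0],"spin":0}]';python3 - <<'E'
from bush import *
go([.456,.35,.12],23.6)
E
python3 -m inch '[{"translation":[-1,0,0],"spin":0},{"translation":[-1,0,0],"spin":0},{"translation":[-1,0,0],"spin":0},{"translation":[-1,0,0],"spin":0},{"translation":[-1,0,0],"spin":0},{"translation":[0,0,0],"spin":0}]';python3 - <<'E'
from bush import *
go([.456,.35,.12],23.6)
E
```

```text
time: 45.82
ee_pos: [0.4624, 0.3486, 0.204]
eef_rot: [0.375, 0.603, -0.405, 0.576]
ft_force: [0.8, -0.2, 0.1]
width: 0.061
t 45.83 tcp [0.4624 0.3486 0.204 ] jaw yaw 23.1 tilt x [-0.0559 -0.0136 -0.9983] shift cm [ 8.4181 -0.0508 -0.3002]
spin about tool x (down => negative of ccw): -0.5
time: 46.2
ee_pos: [0.4579, 0.3489, 0.1435]
eef_rot: [0.375, 0.604, -0.404, 0.576]
ft_force: [-0.1, -0.6, 0.1]
width: 0.061
t 46.2 tcp [0.4579 0.3489 0.1435] jaw yaw 23.1 tilt x [-0.0554 -0.0126 -0.9984] shift cm [ 2.3532 -0.0008 -0.1541]
spin about tool x (down => negative of ccw): -0.5
time: 46.95
ee_pos: [0.4618, 0.3515, 0.2022]
eef_rot: [0.377, 0.603, -0.402, 0.577]
ft_force: [-0.9, -0.2, -0.6]
width: 0.0606
t 46.95 tcp [0.4618 0.3515 0.2022] jaw yaw 23.1 tilt x [-0.0501 -0.0088 -0.9987] shift cm [ 8.2411 -0.1881  0.008 ]
spin about tool x (down => negative of ccw): -0.5
```

```bash
python3 -m inch '[{"translation":[-1,0,0],"spin":0},{"translation":[-1,0,0],"spin":0},{"translation":[-1,0,0],"spin":0},{"translation":[-1,0,0],"spin":0},{"translation":[-1,0,0],"spin":0},{"translation":[-1,0,0],"spin":0},{"translation":[-1,0,0],"spin":0},{"translation":[-1,0,0],"spin":0},{"translation":[-1,0,0],"spin":0},{"translation":[-1,0,0],"spin":0},{"translation":[0,0,0],"spin":0}]';python3 - <<'E'
from bush import *
go([.456,.35,.12],23.6)
E
python3 -m inch '[{"translation":[4,0,0],"spin":0},{"translation":[6,0,0],"spin":0},{"translation":[5,0,0],"spin":0},{"translation":[2,0,0],"spin":0},{"translation":[0,0,0],"spin":0}]';python3 - <<'E'
from bush import *
go([.456,.35,.12],23.6)
E
```

```text
time: 48.32
ee_pos: [0.4671, 0.3525, 0.309]
eef_rot: [0.377, 0.603, -0.402, 0.577]
ft_force: [0.2, -0.6, -0.2]
width: 0.061
t 48.33 tcp [0.4671 0.3525 0.309 ] jaw yaw 23.1 tilt x [-0.0505 -0.0088 -0.9987] shift cm [18.9376 -0.1709  0.0163]
spin about tool x (down => negative of ccw): -0.5
time: 48.95
ee_pos: [0.4579, 0.3505, 0.1336]
eef_rot: [0.377, 0.603, -0.402, 0.577]
ft_force: [-1.2, 0.1, 1.7]
width: 0.0612
t 48.95 tcp [0.4579 0.3505 0.1336] jaw yaw 23.1 tilt x [-0.0509 -0.0088 -0.9987] shift cm [ 1.3681 -0.1321 -0.0098]
spin about tool x (down => negative of ccw): -0.5
```

```bash
python3 -m inch '[{"translation":[0,0,0],"spin":-8},{"translation":[0,0,0],"spin":-8},{"translation":[0,0,0],"spin":-8},{"translation":[0,0,0],"spin":-8},{"translation":[0,0,0],"spin":-8},{"translation":[0,0,0],"spin":-8},{"translation":[0,0,0],"spin":-8},{"translation":[0,0,0],"spin":-6},{"translation":[0,0,0],"spin":0},{"translation":[0,0,0],"spin":0}]';python3 - <<'E'
from bush import *
cam=find("w31");go([.4563,.3495,.042],85);print(r.read_state()['joint_positions'])
E
```

```text
time: 50.2
ee_pos: [0.4625, 0.3534, 0.1453]
eef_rot: [0.019, 0.721, -0.021, 0.692]
ft_force: [-0.2, 0.4, 0.5]
width: 0.061
blob [313.677  194.0965] circ (313.61187744140625, 194.81118774414062) 28.695598602294922 -> [0.4561 0.3491 0.021 ] expected rad px 27.94153296500294
t 50.25 tcp [0.4625 0.3534 0.1453] jaw yaw 86.8 tilt x [-0.0406 -0.0024 -0.9992] shift cm [10.3485 -0.3735 -0.1812]
spin about tool x (down => negative of ccw): 1.8
[ 0.1685  0.6503 -1.2165  1.62    0.5894  1.3383  0.3783]
```

View pics/w31.png

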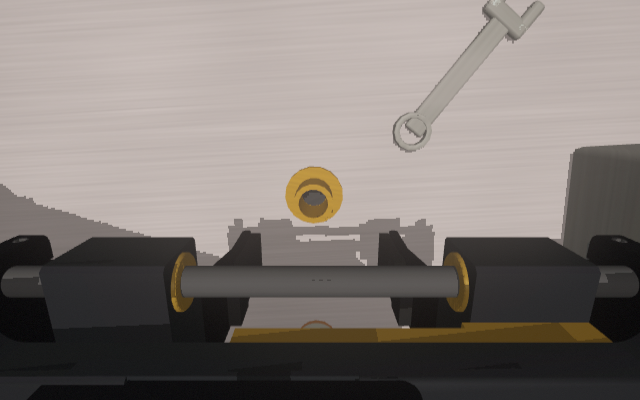

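```bash
python3 -m inch '[{"translation":[2,-0.2,-0.1],"spin":0},{"translation":[2,-0.2,-0.1],"spin":0},{"translation":[2,0,0],"spin":0},{"translation":[0,0,0],"spin":0},{"translation":[0,0,0],"spin":0}]' 0.35;python3 - <<'E'
from bush import *
cam=find("w32");go([.4561,.3493,.041],85)
E
```

```text
time: 50.88
ee_pos: [0.4569, 0.3484, 0.0802]
eef_rot: [0.019, 0.722, -0.022, 0.692]
ft_force: [0.2, -0.1, 0.1]
width: 0.0566
blob [319.8527 225.7957] circ (320.5249938964844, 226.91250610351562) 38.64248275756836 -> [0.4572 0.3495 0.021 ] expected rad px 35.00451333111706
t 50.92 tcp [0.4569 0.3483 0.0802] jaw yaw 86.7 tilt x [-0.0422 -0.004  -0.9991] shift cm [3.9165 0.1197 0.0811]
spin about tool x (down => negative of ccw): 1.7
```

```bash
python3 -m inch '[{"translation":[1.2,0.1,0.12],"spin":0},{"translation":[1.4,0,0],"spin":0},{"translation":[1,0,0],"spin":0},{"translation":[0.3,0,0],"spin":0},{"translation":[0,0,0],"spin":0}]' 0.4;python3 - <<'E'
from bush import *
cam=find("w33");go([.4564,.3493,.041],85)
E
```

```text
time: 51.55
ee_pos: [0.4568, 0.3494, 0.0388]
eef_rot: [0.019, 0.721, -0.022, 0.692]
ft_force: [-0.9, 0.3, 0.5]
width: 0.0523
blob [317.5425 237.6464] circ (317.3888854980469, 248.5) 45.611515045166016 -> [0.4554 0.3491 0.021 ] expected rad px 42.24202824062699
t 51.6 tcp [0.4568 0.3494 0.0389] jaw yaw 86.7 tilt x [-0.0414 -0.0035 -0.9991] shift cm [-0.2053 -0.0167 -0.0502]
spin about tool x (down => negative of ccw): 1.7
```

View pics/w33.png

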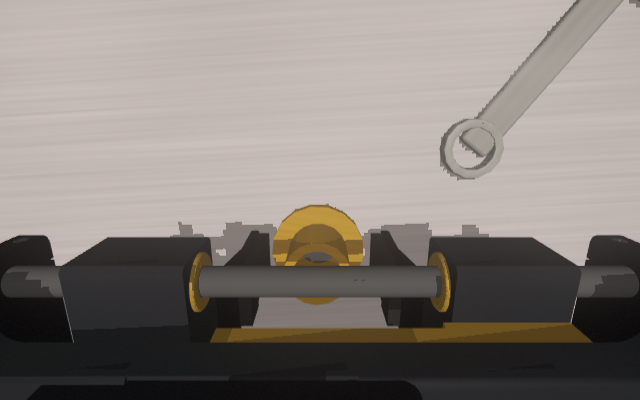

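```bash
python3 -m inch '[{"translation":[0,0,0],"spin":0},{"translation":[0,0,0],"spin":0},{"translation":[0,0,0],"spin":0},{"translation":[-1,0,0],"spin":0},{"translation":[-2.5,0,0],"spin":0},{"translation":[-3.5,0,0],"spin":0},{"translation":[-3.5,0,0],"spin":0},{"translation":[-2,0,0],"spin":0},{"translation":[0,0,0],"spin":0}]' 1 55;python3 - <<'E'
from h import *
shot("wrist","w34");go([.5075,-.0072,.16],85)
E
```

```text
time: 52.72
ee_pos: [0.462, 0.35, 0.1704]
eef_rot: [0.019, 0.721, -0.022, 0.692]
ft_force: [0.2, 0.8, -1.1]
width: 0.0294
t 52.77 tcp [0.4618 0.3497 0.1693] jaw yaw 86.7 tilt x [-0.0415 -0.0038 -0.9991] shift cm [  0.8778 -35.355    6.6689]
spin about tool x (down => negative of ccw): 1.7
```

View pics/w34.png

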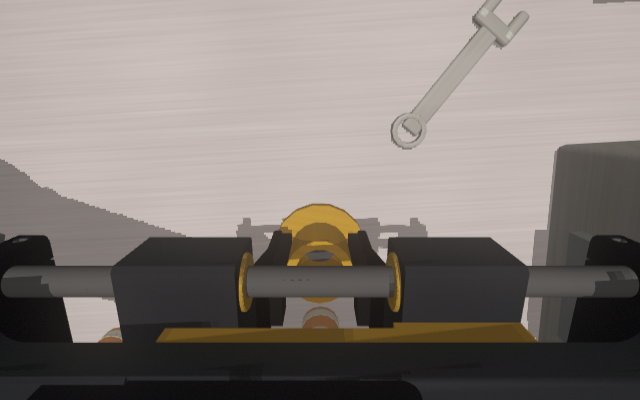

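```bash
python3 -m inch '[{"translation":[-0.2,-2,0.4],"spin":0},{"translation":[-0.2,-4,0.8],"spin":0},{"translation":[-0.1,-5,0.9],"spin":0},{"translation":[-0.1,-5,0.9],"spin":0},{"translation":[-0.1,-5,0.9],"spin":0},{"translation":[-0.1,-5,0.9],"spin":0},{"translation":[0,-4,0.8],"spin":0},{"translation":[0,-2.5,0.5],"spin":0},{"translation":[0,-1,0.3],"spin":0},{"translation":[0,0,0],"spin":0},{"translation":[0,0,0],"spin":0}]';python3 - <<'E'
from h import *
shot("wrist","w35");go([.5075,-.0072,.095],85)
E
```

```text
time: 54.15
ee_pos: [0.5015, -0.0002, 0.1632]
eef_rot: [0.017, 0.727, -0.022, 0.686]
ft_force: [-0.1, 0.3, -1.0]
width: 0.0294
t 54.2 tcp [ 0.5015 -0.0002  0.1632] jaw yaw 86.9 tilt x [-0.059  -0.0047 -0.9982] shift cm [ 6.7802 -0.613   1.0403]
spin about tool x (down => negative of ccw): 1.9
```

View pics/w35.png

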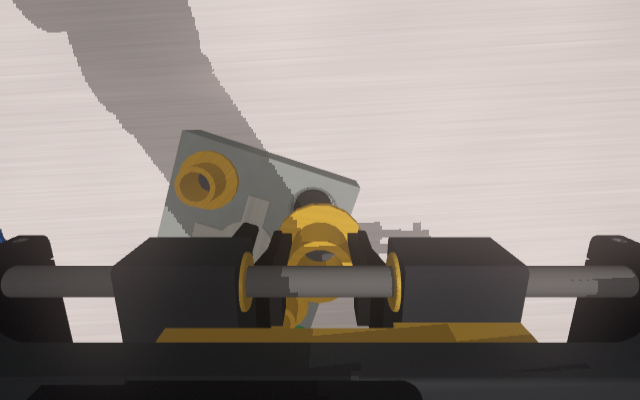

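```bash
python3 - <<'E'
from m import *
im=cv2.imread("pics/w35.png")[:,:,::-1].copy()
for c,st,mk in blobs(im,(13,110,30),(26,255,255),150):
    ct=max(cv2.findContours(mk.astype(np.uint8),0,2)[0],key=cv2.contourArea);(u,v),rd=cv2.minEnclosingCircle(ct)
    print((u,v),rd,cast(cam,(u,v),.045))
E
python3 -m inch '[{"translation":[1.5,-0.3,0.6],"spin":1},{"translation":[2,-0.3,0.6],"spin":1},{"translation":[2,0,0],"spin":0},{"translation":[1,0,0],"spin":0},{"translation":[0,0,0],"spin":0},{"translation":[0,0,0],"spin":0}]';python3 - <<'E'
from h import *
shot("wrist","w36");go([.5087,-.0072,.085],85)
E
```

```text
(205.81979370117188, 181.42893981933594) 32.271846771240234 [ 0.476  -0.0901  0.045 ]
(319.1390075683594, 239.6208953857422) 41.52050018310547 [ 0.5296 -0.0022  0.045 ]
(245.0, 281.5) 29.770050048828125 [ 0.5638 -0.0675  0.045 ]
(393.5, 281.5) 29.707000732421875 [0.5703 0.0588 0.045 ]
(345.9986877441406, 341.0) 190.0014190673828 [0.6251 0.0163 0.045 ]
time: 54.95
ee_pos: [0.5089, -0.0055, 0.092]
eef_rot: [0.029, 0.727, -0.034, 0.685]
ft_force: [0.1, -1.3, -0.7]
width: 0.0291
t 55.0 tcp [ 0.5089 -0.0056  0.0921] jaw yaw 84.9 tilt x [-0.0604 -0.0046 -0.9982] shift cm [ 0.7063 -0.1536  0.0333]
spin about tool x (down => negative of ccw): -0.1
```

View pics/w36.png

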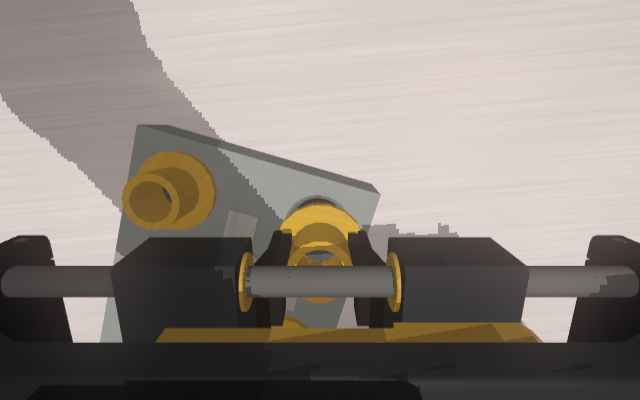

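```bash
python3 -m inch '[{"translation":[0.5,-0.15,0.05],"spin":0},{"translation":[0.3,0,0.02],"spin":0},{"translation":[0,0,0],"spin":0}]'; python3 -m inch '[{"translation":[0.3,0,0.02],"spin":0},{"translation":[0.2,0,0.01],"spin":0}]'
python3 - <<'E'
from h import *
go([.5087,-.0072,.075],85); print(r.read_state()['ft_force'])
E
```

```text
time: 55.38
ee_pos: [0.5096, -0.0075, 0.0843]
eef_rot: [0.029, 0.727, -0.034, 0.685]
ft_force: [-0.4, 0.1, -0.5]
width: 0.0289
time: 55.62
ee_pos: [0.5097, -0.0076, 0.0792]
eef_rot: [0.029, 0.727, -0.034, 0.685]
ft_force: [-1.5, 0.7, -0.3]
width: 0.0289
t 55.62 tcp [ 0.5097 -0.0076  0.0792] jaw yaw 84.9 tilt x [-0.0585 -0.005  -0.9983] shift cm [ 0.4258  0.0383 -0.0818]
spin about tool x (down => negative of ccw): -0.1
[-1.4787  0.7456 -0.3348]
```

```bash
python3 -m inch '[{"translation":[0.2,0.03,-0.06],"spin":0},{"translation":[0.2,0,0.0],"spin":0}]'; python3 -m inch '[{"translation":[0.2,0,0],"spin":0},{"translation":[0.2,0,0],"spin":0}]'
python3 - <<'E'
from h import *
go([.5087,-.0072,.075],85); print(r.read_state()['ft_force'])
E
```

```text
time: 55.88
ee_pos: [0.5088, -0.0071, 0.075]
eef_rot: [0.029, 0.727, -0.034, 0.685]
ft_force: [-0.0, 0.7, -1.1]
width: 0.0287
time: 56.12
ee_pos: [0.5087, -0.0071, 0.0715]
eef_rot: [0.029, 0.727, -0.034, 0.685]
ft_force: [-3.2, -0.8, 7.5]
width: 0.029
t 56.12 tcp [ 0.5087 -0.0071  0.0715] jaw yaw 84.9 tilt x [-0.0585 -0.0054 -0.9983] shift cm [-0.3475 -0.0139 -0.0234]
spin about tool x (down => negative of ccw): -0.1
[-3.2449 -0.8409  7.5305]
```

```bash
python3 -m inch '[{"translation":[0.2,0,0],"spin":0},{"translation":[0.2,0,0],"spin":0}]'; python3 -m inch '[{"translation":[0.2,0,0],"spin":0},{"translation":[0.2,0,0],"spin":0}]'; python3 -m inch '[{"translation":[0.2,0,0],"spin":0},{"translation":[0.2,0,0],"spin":0}]'
```

```text
time: 56.38
ee_pos: [0.5087, -0.0071, 0.0685]
eef_rot: [0.028, 0.727, -0.035, 0.686]
ft_force: [-3.6, -0.1, 7.2]
width: 0.0292
time: 56.62
ee_pos: [0.5087, -0.007, 0.0655]
eef_rot: [0.028, 0.727, -0.035, 0.686]
ft_force: [-3.3, -1.6, 7.4]
width: 0.0287
time: 56.88
ee_pos: [0.5086, -0.007, 0.0636]
eef_rot: [0.027, 0.727, -0.036, 0.685]
ft_force: [-12.6, -4.2, 34.9]
width: 0.0288
```

```bash
python3 -m inch '[{"translation":[-0.1,0,0],"spin":0},{"translation":[0,0,0],"spin":0},{"translation":[0,0,0],"spin":0}]' 0.6 50;  python3 -m inch '[{"translation":[0.1,0,0],"spin":0},{"translation":[0.1,0,0],"spin":0}]'; python3 -m inch '[{"translation":[0.2,0,0],"spin":0},{"translation":[0.2,0,0],"spin":0}]'
```

```text
time: 57.25
ee_pos: [0.5091, -0.007, 0.0651]
eef_rot: [0.027, 0.726, -0.036, 0.686]
ft_force: [0.6, 0.5, -0.3]
width: 0.0347
time: 57.5
ee_pos: [0.5091, -0.0069, 0.0629]
eef_rot: [0.028, 0.726, -0.036, 0.686]
ft_force: [-1.4, -0.5, 8.2]
width: 0.0349
time: 57.75
ee_pos: [0.5093, -0.0069, 0.0624]
eef_rot: [0.027, 0.726, -0.037, 0.686]
ft_force: [-12.8, -4.9, 36.3]
width: 0.0346
```

Tips press on the shoulder at TCP z 0.0624, so it is home. Lift away and look at the block.

```bash
python3 -m inch '[{"translation":[-0.2,0,0],"spin":0},{"translation":[0,0,0],"spin":0},{"translation":[-2,0,0],"spin":0},{"translation":[-3,0,0],"spin":0},{"translation":[-4,0,0],"spin":0},{"translation":[-4,0,0],"spin":0},{"translation":[-3,0,0],"spin":0},{"translation":[0,-3,2],"spin":0},{"translation":[0,-3,-2],"spin":0},{"translation":[0,0,-2],"spin":0},{"translation":[0,0,-2],"spin":0},{"translation":[0,0,-2],"spin":0},{"translation":[0,0,0],"spin":0}]' 0.5
python3 - <<'E'
from h import *
im,cam=shot("wrist","w37");shot("side","d37");shot("scene","s37")
im=cv2.imread("pics/s37.png")[150:260,230:390]; cv2.imwrite("pics/s37z.png",cv2.resize(im,None,fx=5,fy=5,interpolation=cv2.INTER_CUBIC))
im=cv2.imread("pics/d37.png")[150:240,270:390]; cv2.imwrite("pics/d37z.png",cv2.resize(im,None,fx=6,fy=6,interpolation=cv2.INTER_CUBIC))
go([.532,-.0635,.2],68.6); print(r.read_state()['joint_positions'])
E
```

```text
time: 59.38
ee_pos: [0.4535, -0.0573, 0.2438]
eef_rot: [0.025, 0.725, -0.034, 0.688]
ft_force: [0.7, 0.1, 0.6]
width: 0.0433
t 59.52 tcp [ 0.4546 -0.0574  0.2435] jaw yaw 85.2 tilt x [-0.0527 -0.0065 -0.9986] shift cm [3.9396 0.081  7.9813]
spin about tool x (down => negative of ccw): 16.6
[ 1.3591  0.2064 -1.4435  1.7854  0.2101  1.3879  1.3558]
```

View pics/w37.png

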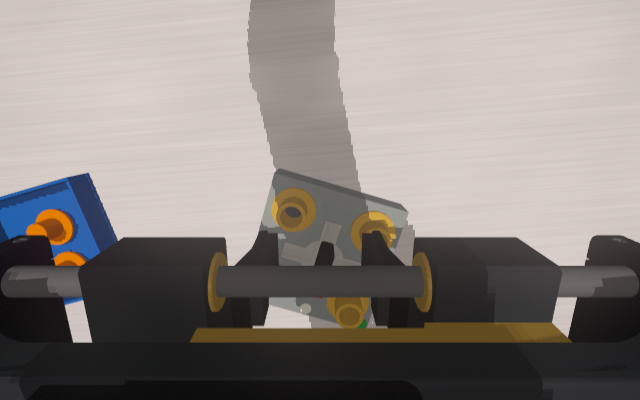

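View pics/s37z.png

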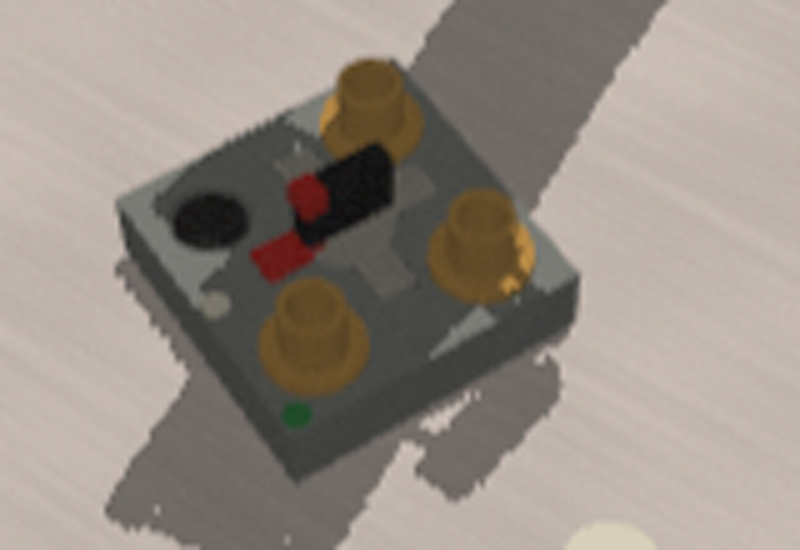

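View pics/d37z.png

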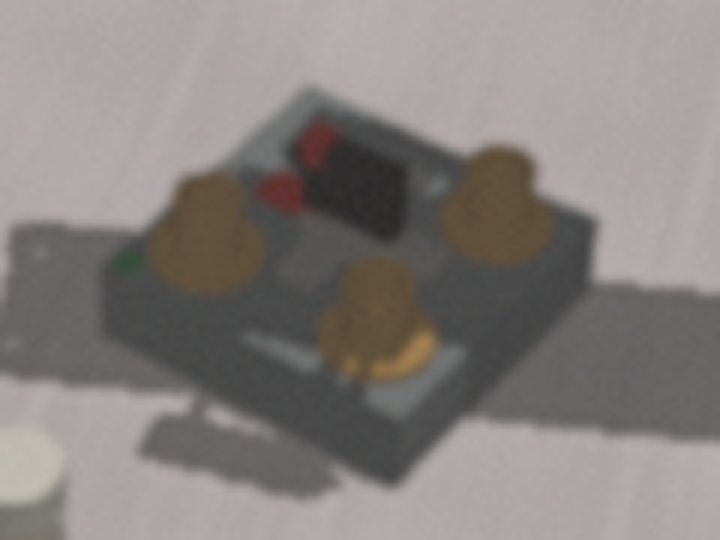

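```bash
python3 -m inch '[{"translation":[0,0,1.5],"spin":2},{"translation":[0,0,1.5],"spin":2}]' 0.6
python3 - <<'E'
from h import *
go([.532,-.0635,.2],68.6); print(r.read_state()['joint_positions'])
E
```

```text
time: 59.78
ee_pos: [0.4859, -0.0608, 0.2419]
eef_rot: [0.052, 0.723, -0.058, 0.686]
ft_force: [-0.4, 0.3, 0.7]
width: 0.0358
t 59.77 tcp [ 0.4859 -0.0608  0.2419] jaw yaw 81.1 tilt x [-0.0531 -0.0056 -0.9986] shift cm [3.936  0.5093 4.8038]
spin about tool x (down => negative of ccw): 12.5
[ 1.1807  0.3066 -1.3303  1.7166  0.2991  1.4127  1.2118]
```

j3 is moving away from its limit; continue.

```bash
python3 -m inch '[{"translation":[0,0.15,1.5],"spin":4},{"translation":[0,0.15,1.5],"spin":4},{"translation":[0,0.2,1.3],"spin":4},{"translation":[1.5,0,0],"spin":0},{"translation":[2,0,0],"spin":0},{"translation":[0,0,0],"spin":0},{"translation":[0,0,0],"spin":0}]' 0.6
python3 - <<'E'
from h import *
go([.532,-.0637,.15],68.6); print(r.read_state()['joint_positions']); shot("wrist","w38")
E
```

```text
time: 60.65
ee_pos: [0.53, -0.0631, 0.1974]
eef_rot: [0.126, 0.716, -0.131, 0.674]
ft_force: [-0.6, 0.1, 0.4]
width: 0.0352
t 60.65 tcp [ 0.53   -0.0631  0.1974] jaw yaw 69.1 tilt x [-0.0602  0.0035 -0.9982] shift cm [4.7194 0.1025 0.479 ]
spin about tool x (down => negative of ccw): 0.5
[ 0.9758  0.444  -1.1772  1.6657  0.402   1.3756  0.9349]
```

View pics/w38.png

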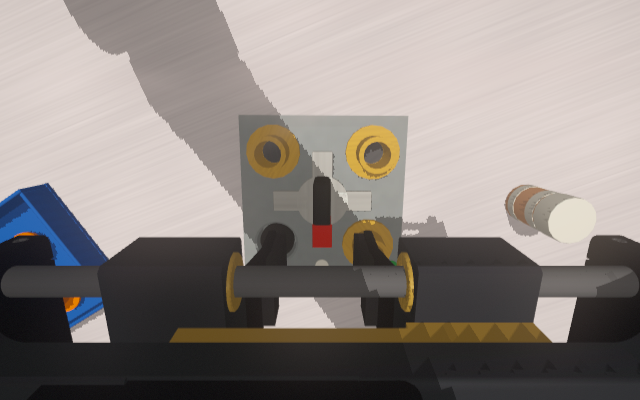

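```bash
python3 - <<'E'
from m import *
im=cv2.imread("pics/w38.png")[:,:,::-1].copy()
for c,st,mk in blobs(im,(13,110,30),(26,255,255),150):
    ct=max(cv2.findContours(mk.astype(np.uint8),0,2)[0],key=cv2.contourArea);(u,v),rd=cv2.minEnclosingCircle(ct)
    if v<200:
        p=cast(cam,(u,v),.045);print((u,v),rd,p,np.linalg.norm(proj(cam,p+[.024,0,0])-proj(cam,p)))
E
python3 -m inch '[{"translation":[1.5,0,0.3],"spin":0},{"translation":[2.5,0,0.3],"spin":0},{"translation":[2.5,0,0.2],"spin":0},{"translation":[1.5,0,0],"spin":0},{"translation":[0,0,0],"spin":0},{"translation":[0,0,0],"spin":0}]' 0.6
python3 - <<'E'
from h import *
go([.5315,-.0640,.0745],68.6); shot("wrist","w39")
E
```

```text
(272.1519775390625, 151.1396026611328) 27.124238967895508 [ 0.475  -0.0893  0.045 ] 27.115293405714457
(372.5099792480469, 152.06288146972656) 27.377933502197266 [ 0.5073 -0.0067  0.045 ] 26.70537605858168
time: 61.45
ee_pos: [0.5335, -0.067, 0.1142]
eef_rot: [0.126, 0.715, -0.132, 0.675]
ft_force: [0.8, 0.5, 0.3]
width: 0.035
t 61.45 tcp [ 0.5335 -0.067   0.1142] jaw yaw 69.1 tilt x [-0.0576  0.0018 -0.9983] shift cm [ 3.9761  0.2818 -0.0792]
spin about tool x (down => negative of ccw): 0.5
```

View pics/w39.png

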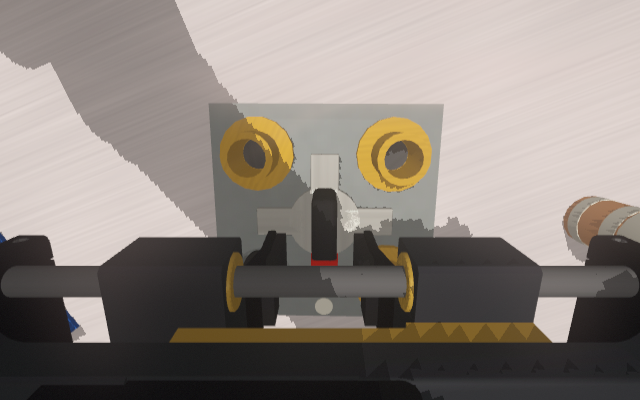

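```bash
python3 -m inch '[{"translation":[0.8,0.25,0],"spin":0},{"translation":[1.2,0,0],"spin":0},{"translation":[1.2,0,0],"spin":0},{"translation":[0.6,0,0],"spin":0},{"translation":[0,0,0],"spin":0}]' 0.6
python3 - <<'E'
from h import *
go([.5315,-.0640,.0745],68.6); shot("wrist","w40")
E
```

```text
time: 62.12
ee_pos: [0.5325, -0.0645, 0.0741]
eef_rot: [0.125, 0.715, -0.132, 0.675]
ft_force: [0.2, 0.2, -0.3]
width: 0.0347
t 62.12 tcp [ 0.5325 -0.0645  0.0741] jaw yaw 69.0 tilt x [-0.0566  0.0013 -0.9984] shift cm [-0.0308  0.0145 -0.1105]
spin about tool x (down => negative of ccw): 0.4
```

View pics/w40.png

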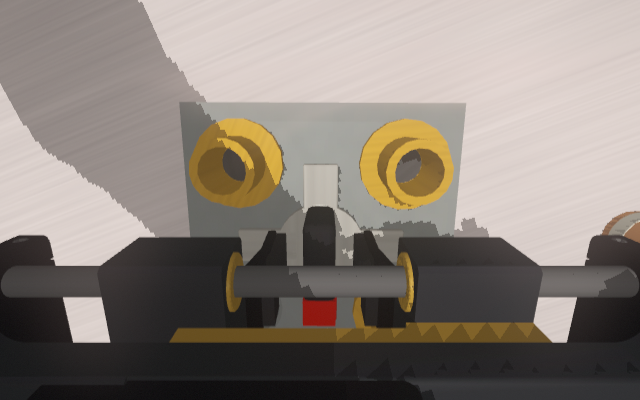

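```bash
python3 -m inch '[{"translation":[0,0,0],"spin":0},{"translation":[0,0,0],"spin":0},{"translation":[0,0,0],"spin":0}]' 1 25 ; python3 -m inch '[{"translation":[0,0,0],"spin":-4},{"translation":[0,0,0],"spin":-5},{"translation":[0,0,0],"spin":-5},{"translation":[0,0,0],"spin":-5}]'; python3 -m inch '[{"translation":[0,0,0],"spin":-5},{"translation":[0,0,0],"spin":-5},{"translation":[0,0,0],"spin":-5},{"translation":[0,0,0],"spin":-5}]'
python3 - <<'E'
from h import *
go([.5315,-.0640,.0745],113.6); s=r.read_state(); print(s['width'],s['ft_force'],s['torque'],s['joint_positions'])
E
```

```text
time: 62.55
ee_pos: [0.5331, -0.0646, 0.0751]
eef_rot: [0.126, 0.714, -0.132, 0.676]
ft_force: [-0.7, 0.1, 0.1]
width: 0.0142
time: 63.05
ee_pos: [0.5332, -0.0643, 0.0752]
eef_rot: [0.009, 0.726, -0.009, 0.687]
ft_force: [-0.1, 1.3, -0.9]
width: 0.0137
time: 63.55
ee_pos: [0.5331, -0.0638, 0.0753]
eef_rot: [-0.114, 0.716, 0.122, 0.678]
ft_force: [-1.1, 1.8, -1.6]
width: 0.0141
t 63.55 tcp [ 0.5331 -0.0638  0.0753] jaw yaw 109.2 tilt x [-0.0542  0.0014 -0.9985] shift cm [ 0.089   0.0292 -0.154 ]
spin about tool x (down => negative of ccw): -4.4
0.014103370439945239 [-1.1305  1.8076 -1.5797] [-0.1209 -0.3674 -0.1197] [ 0.9659  0.6673 -1.204   1.7828  0.6492  1.2269  1.469 ]
```

```bash
python3 -m inch '[{"translation":[0,0,0],"spin":-4.4},{"translation":[0,0,0],"spin":0},{"translation":[0,0,0],"spin":0}]'
python3 - <<'E'
from h import *
go([.5315,-.0640,.0745],113.6)
E
python3 -m inch '[{"translation":[0,0,0],"spin":0},{"translation":[0,0,0],"spin":0},{"translation":[0,0,0],"spin":0},{"translation":[-2,0,0],"spin":0},{"translation":[-3,0,0],"spin":0},{"translation":[-4,0,0],"spin":0},{"translation":[-4,0,0],"spin":0},{"translation":[-2,0,0],"spin":0},{"translation":[0,0,0],"spin":0},{"translation":[0,0,0],"spin":0}]' 0.6
python3 - <<'E'
from h import *
go([.5315,-.0640,.0745],113.6); shot("wrist","w41"); shot("scene","s41"); shot("side","d41")
im=cv2.imread("pics/s41.png")[100:350,150:520]; cv2.imwrite("pics/s41z.png",cv2.resize(im,None,fx=2.1,fy=2.1,interpolation=cv2.INTER_CUBIC))
print(r.read_state()['joint_positions'])
E
```

```text
time: 63.92
ee_pos: [0.533, -0.0636, 0.0753]
eef_rot: [-0.141, 0.71, 0.15, 0.673]
ft_force: [-0.0, 1.0, -1.4]
width: 0.014
t 63.92 tcp [ 0.533  -0.0636  0.0753] jaw yaw 113.7 tilt x [-0.054   0.0011 -0.9985] shift cm [ 0.0894  0.0277 -0.1513]
spin about tool x (down => negative of ccw): 0.1
time: 65.18
ee_pos: [0.5415, -0.0631, 0.2346]
eef_rot: [-0.14, 0.71, 0.149, 0.674]
ft_force: [0.6, 0.3, 0.5]
width: 0.0345
t 65.17 tcp [ 0.5415 -0.0631  0.2346] jaw yaw 113.6 tilt x [-0.0523  0.0013 -0.9986] shift cm [16.0424 -0.0348 -0.1891]
spin about tool x (down => negative of ccw): -0.0
[ 1.0447  0.539  -1.3538  1.5908  0.5102  1.4918  1.6358]
```

View pics/w41.png

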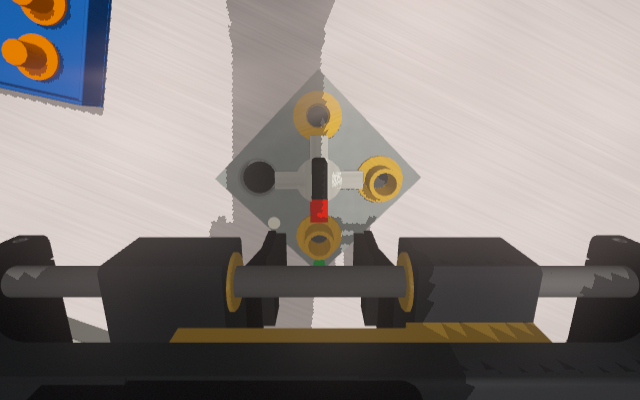

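View pics/s41z.png

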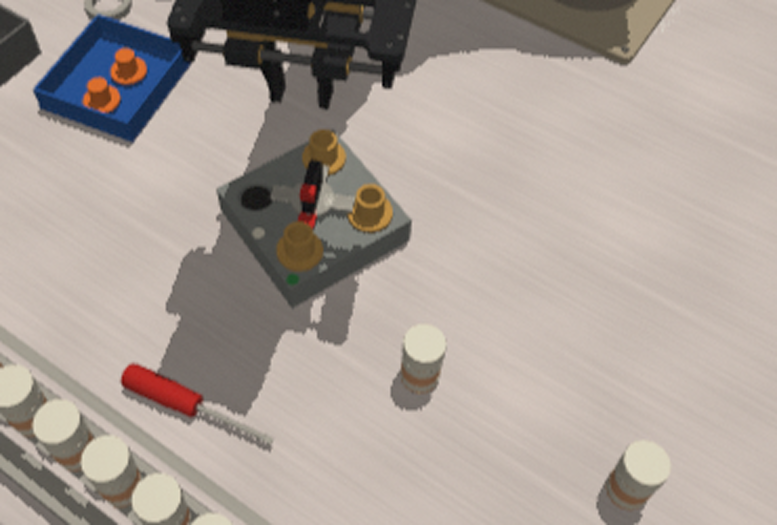

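Run:
```python
from bench import close_job
print(close_job())
```

```text
the job is handed in; nothing more can be done
None
```

I turned the collar open, put both dust plugs in the blue tray, and pressed all three bushings home in bores 0, 1 and 2. I then turned the collar to the locked mark and handed the job in at about 65 s. Bore 3 stays empty; only two plugs and three bushings were present.

**Last checks**
- **Bushings:** the last fingertip presses, at 20–36 N, all stopped on the shoulders at about 62.4 mm TCP height. A home shoulder should stop them at 62 mm. The collar arms then swung over the shoulders with less than 2.5 N at the wrist, so none stands proud.
- **Collar:** the jaws ended 45.1° round from the open mark. The last wrist image shows the red arm in line with the green dot.
- **Plugs and vials:** both plugs stand in the tray, both vials are upright, and the gripper is clear at 0.23 m.

**What went wrong or disagreed**
- **High force on the first bushing:** my first press was too fast and the wrist force reached about 89 N, under the 120 N limit. I pressed more slowly after that.
- **Bushings slipped in the grip:** the first two stalled a few millimetres above the expected height while still gripped. I finished them by pressing the shoulder directly.
- **Tool tilt:** it drifted to about 0.06 rad during the run.
- **Joint 3:** it came within 0.03 rad of its limit once, and I moved it back.
- **Position estimates:** the scene camera differed from the wrist camera by 5–8 mm, so I used the wrist camera's positions.

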